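# Change the batch on the clock tester

## Task

Change the clocks on the tester: swing its listening hood right out to the outer stop, stand the finished arched-top clocks upright in the outgoing tray and stand every waiting square-top clock upright in a bay of its own in the rack. Then swing the hood back over the rack to its inner stop, press the start plunger fully down and let it come back up; all clocks must still stand in their places at the end. Leave everything else on the bench where it is.

Things in the scene. Friction and masses are not known exactly. Their poses are not given: they have to be found in the camera images.
- square0: waiting clock with a flat, square top (may be absent): dark wood, plinth 48 (x) x 72 (y) x 12 mm, body above it 44 x 66 mm, total height 66 mm; white dial on its -x face; origin under its centre, z up. Starts upright on the bench to the robot's left. Grip it across its 44 mm depth (x), about 42 mm above its underside
- square1: waiting clock with a flat, square top (may be absent): dark wood, plinth 48 (x) x 72 (y) x 12 mm, body above it 44 x 66 mm, total height 66 mm; white dial on its -x face; origin under its centre, z up. Starts upright on the bench to the robot's left. Grip it across its 44 mm depth (x), about 42 mm above its underside
- square2: waiting clock with a flat, square top (may be absent): dark wood, plinth 48 (x) x 72 (y) x 12 mm, body above it 44 x 66 mm, total height 66 mm; white dial on its -x face; origin under its centre, z up. Starts upright on the bench to the robot's left. Grip it across its 44 mm depth (x), about 42 mm above its underside
- arched0: finished clock with a round, arched top (may be absent): dark wood, plinth 48 (x) x 72 (y) x 12 mm, body above it 44 x 66 mm, arch top 75 mm high; white dial on its -x face; origin under its centre, z up. Starts upright in a bay of the rack. Grip it across its 44 mm depth (x), about 42 mm above its underside
- arched1: finished clock with a round, arched top (may be absent): dark wood, plinth 48 (x) x 72 (y) x 12 mm, body above it 44 x 66 mm, arch top 75 mm high; white dial on its -x face; origin under its centre, z up. Starts upright in a bay of the rack. Grip it across its 44 mm depth (x), about 42 mm above its underside
- arched2: finished clock with a round, arched top (may be absent): dark wood, plinth 48 (x) x 72 (y) x 12 mm, body above it 44 x 66 mm, arch top 75 mm high; white dial on its -x face; origin under its centre, z up. Starts upright in a bay of the rack. Grip it across its 44 mm depth (x), about 42 mm above its underside
- tester: fixed clock tester: base plate 100 (x) x 312 (y) x 8 mm with a light wood rack of three bays side by side along y, 100 mm apart; bays 70 (x) x 92 (y) mm inside, floor 8 mm and wall tops 26 mm above the bench; a clock fits with its wide side along y. Origin on the bench under the middle bay. A hinge post 32 mm dia stands 110 mm to +x and 130 mm to -y of it
- bay0 (a point): centre of the floor of the rack's -y end bay; its axes are those of the tester
- bay1 (a point): centre of the floor of the rack's middle bay; its axes are those of the tester
- bay2 (a point): centre of the floor of the rack's +y end bay; its axes are those of the tester
- hood_arm (a joint): swing arm of the tester's listening hood, rad: 0 = against its inner stop, hood centred over the middle bay; grows counter-clockwise seen from above as it swings away, first towards the robot, then to the robot's right; 2.2 = outer stop, clear of the rack. Stays where it is left (stiff hinge, under 3 N at the grip)
- hood_grip (a point): middle of the upright black grip rod on top of the hood (rod 18 mm dia, 155 to 230 mm above the bench; this point 200 mm up). The grey hood below it is 100 mm dia, 115 to 155 mm above the bench; a tube at 141 mm joins it to the hinge post 170 mm away
- hood_hinge (a point): point on the vertical hinge axis of the hood's arm, 200 mm above the bench
- starter: fixed grey start box 70 x 70 x 50 mm with a steel collar to 62 mm; origin under its centre
- plunger (a joint): start plunger, m pressed down: 0 = up, 0.018 = at its stop; springs back; about 9 N at the stop
- plunger_top (a point): centre of the top of the steel plunger head (44 mm dia), 98 mm above the bench when up
- tray: fixed, shallow light wood outgoing tray to the robot's right, 130 (x) x 240 (y) x 25 mm outside, walls and floor about 6 mm; origin under its centre
- oil_bottle: bystander: amber oil bottle, 36 mm dia, 70 mm tall; its origin is on its axis at the underside
- screwdriver: bystander: screwdriver lying flat, 150 mm long
- jar: bystander: glass jar with steel lid, 60 mm dia, 75 mm tall; its origin is on its axis at the underside
- brush: bystander: brush lying flat, 160 mm long
- barrel: bystander: plain brass drum, 56 mm dia, 35 mm tall; its origin is on its axis at the underside
- gear: bystander: flat brass ring, 68 mm dia, 8 mm thick; its origin is on its axis at the underside
- loupe: bystander: black ring loupe, 40 mm dia, 30 mm tall; its origin is on its axis at the underside
Things that resemble listed ones, but are neither listed nor needed, are in the scene too. Leave any blue look-alike of the square1 alone. What is shaped like the square0 but turquoise is not meant.

How it is judged:
By the outcome, as a careful person would: the job done as asked, in the order asked, and still so for the second after the job is handed in, with the robot touching nothing.
Of square0, square1, square2 only 2 to 3 are there at a start; the rules pass over those that are not, and their reading is None.
Of arched0, arched1, arched2 only 1 to 2 are there at a start; the rules pass over those that are not, and their reading is None.
At some moment in a run one of square0, square1, square2, arched0, arched1, arched2 may be knocked a few centimetres aside while the robot is not near it.
It also fails if it takes over 210 s, if anything falls off the work surface, if the arm or the gripper's body presses on something with over 40 N, if the wrist force passes 120 N, or if a joint passes its speed limit or range.

## Robot

A 6-joint arm with a two-finger parallel gripper is mounted at the origin on the work surface. World frame = base frame: x ahead of the robot, y to its left, z up, the work surface at z = 0. Lengths are in mm, angles in rad, forces in N, time in s.
With the tool pointing down it reaches from about 275 to 975 mm from the base axis. Payload 8.4 kg.
Tool frame: the origin (TCP) lies midway between the tips of the shut fingers; the grasp point (between the pads) lies 19 mm behind it; z points along the fingers, y is the line along which they close (so a half turn about z gives the same grasp; the last joint's range is limited). The gripper opens to 92 mm and grips with 3 to 60 N. Pads are 20 mm wide; open, the fingers measure 128 mm over their backs; the gripper's body (75 mm by 189 mm) begins 69 mm behind the grasp point.
Start: joints at [1.115, 0.353, 1.633, -0, 1.155, -0.002], TCP at [273.989, 561.745, 214.583] pointing down, gripper open.
Joint ranges: [-2.63, 2.63], [-0.92, 2.1], [0.06, 2.66], [-1.3, 4.44], [0, 2.69], [-3.02, 3.02]. Speed limits (rad/s): [2.22, 2.22, 2.79, 3.14, 3.14, 3.14].

## Interface

Orientations are given as a unit quaternion [w, x, y, z].
In Python, from cell import read_state, get_image, finish_job gives the robot as it stands. The module is installed in compiled form; this text tells all that it offers.
- The arm moves only by the shell command python3 -m inch 'ROWS' [FORCE]. ROWS is JSON, one flat list of numbers, 7 for each row, row after row: the turn, a rotation vector about the tool's x, y, z in rad, then the shift along the tool's x, y, z in m, then the opening, from 0 (shut) to 1 (fully open). A call has 1 to 5 rows; each row shifts and turns the commanded pose from where the row before left it, along the tool's axes as they then stand; what a row does not reach is not made up. A row lasts 1/8 s, in which the tool goes at most 62.5 mm and 10.7 degrees, less where a joint would pass 70% of its speed; a pose out of reach is approached as far as the arm can. A call with a gripper value outside its range is refused whole. The fingers move at their own pace and stop on an object; FORCE is the grip in N (left out, the last holds). Time passes only in rows, so rows that do not move let the fingers close. It gives the time, the measured TCP pose, the force, the opening and the grip force at its end, in the units of the state.
- read_state(): the state, without advancing time (a new reading comes with each control period).
- get_image(name): name is "scene" or "top" or "wrist"; returns a dict with "frame" (384x512x3 uint8, red, green, blue), "z_map" (384x512 float32, mm along the optical axis (not along the pixel's ray), 0 where there is no reading), "camera_matrix" (3x3 intrinsics, pixels), "rvec" (rotation vector, rad) and "tvec" (3), from world to camera coordinates, as OpenCV has them; the wrist camera has in their place "hand_eye" (4x4, takes a point from camera to tool coordinates, whose origin is the TCP and whose axes are the flange's). Camera axes: x right, y down, z forward; pixel columns grow to the right and rows downward; lengths in mm; the calibration is good to about 2 mm. A picture is of the moment at which its call begins: read the wrist's pose just before it.
- finish_job(): hands the job in; it is judged then, once.
The state is a dict: "t": time; "q": joint angles; "qd": joint speeds; "effort": joint torques, N m; "tool_pos": TCP position; "eef_rot": TCP orientation; "contact_force": force on the tool from outside, world axes, zero at the start; "moment": the same for the moment, N m; "grip_width": opening from 0.0 (shut) to 1.0 (fully open); "gripper_force": force on a finger pad.
Only numpy, scipy, OpenCV 4.12 (cv2) and the standard library are available. Lean on these libraries where they do the work, as an engineer would, in place of code of your own. Each camera call takes 0.05 s, during which the arm holds its last target. There are 200 camera calls.

## Working session

There is one attempt and no reset: what is moved stays moved. The work goes in short steps, Python scripts to look and compute and a shell command to move; the robot and the scene stay as the last step left them, time stands still between calls to the robot, and variables do not carry over. Pictures are saved under pics/ and viewed, at most 14 in all, crops included, and the job is handed in when it is done.

```bash
mkdir -p pics; cat > h.py <<'E'
import numpy as np, cv2
from cell import read_state, get_image
from scipy.spatial.transform import Rotation as R
def cam(n):
    s=read_state(); g=get_image(n); K=np.array(g["camera_matrix"])
    if n=="wrist":
        H=np.array(g["hand_eye"]); q=s["eef_rot"]; T=np.eye(4)
        T[:3,:3]=R.from_quat([q[1],q[2],q[3],q[0]]).as_matrix(); T[:3,3]=s["tool_pos"]; C=T@H
    else:
        M=np.eye(4); M[:3,:3]=cv2.Rodrigues(np.array(g["rvec"],float))[0]; M[:3,3]=np.ravel(g["tvec"]); C=np.linalg.inv(M)
    g.update(C=C,K=K); return g
def cloud(g):
    z=g["z_map"]; v,u=np.indices(z.shape); K=g["K"]
    P=np.stack([(u-K[0,2])*z/K[0,0],(v-K[1,2])*z/K[1,1],z],-1)
    W=P@g["C"][:3,:3].T+g["C"][:3,3]; W[z==0]=np.nan; return W
def ray(g,u,v,h):
    d=g["C"][:3,:3]@np.linalg.inv(g["K"])@[u,v,1]; o=g["C"][:3,3]; return o+d*(h-o[2])/d[2]
def save(g,f,crop=None,s=1):
    im=g["frame"][:,:,::-1]
    if crop: a,b,c,d=crop; im=im[b:d,a:c]
    cv2.imwrite("pics/"+f,cv2.resize(im,None,fx=s,fy=s,interpolation=cv2.INTER_CUBIC))
E
python3 - <<'E'
from h import *
import pickle
s=read_state(); print(s["tool_pos"],s["eef_rot"],s["t"])
for n in("top","scene"):
    g=cam(n); save(g,n+"0.png",s=1.5); print(n,g["C"].round(2).tolist(),g["K"].tolist()); pickle.dump(g,open(n+"0.pkl","wb"))
E
```

```text
[273.80292844 561.31745199 213.86858326] [-1.44569628e-04  2.24963192e-01  9.74367033e-01 -6.52667859e-04] 0.0
top [[-0.01, -0.99, 0.15, 319.4], [-1.0, 0.01, -0.01, 1.72], [0.01, -0.15, -0.99, 1315.71], [0.0, 0.0, 0.0, 1.0]] [[371.0184946813105, 0.0, 257.903979315568], [0.0, 371.0184946813105, 191.54063743320265], [0.0, 0.0, 1.0]]
scene [[-0.68, 0.44, -0.59, 1174.89], [0.73, 0.41, -0.54, 609.74], [0.01, -0.8, -0.6, 829.18], [0.0, 0.0, 0.0, 1.0]] [[389.13392973257936, 0.0, 258.0056383778595], [0.0, 389.13392973257936, 188.9745806170004], [0.0, 0.0, 1.0]]
```

View pics/top0.png

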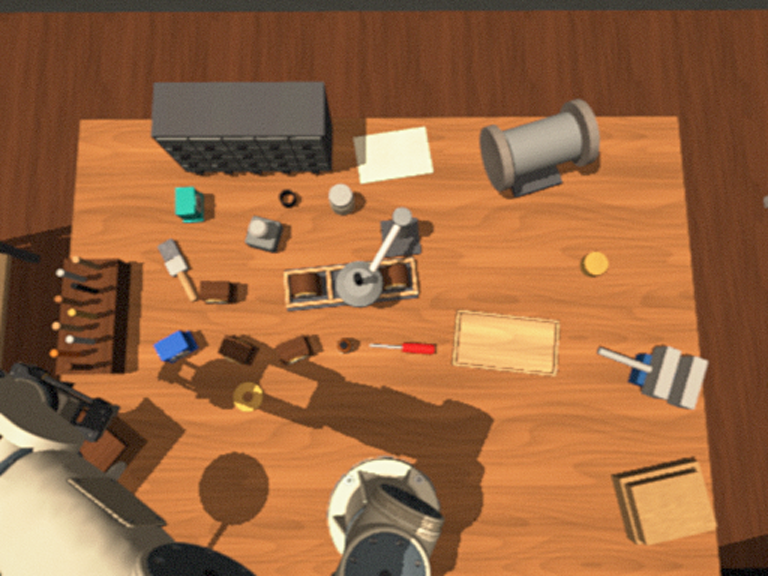

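View pics/scene0.png

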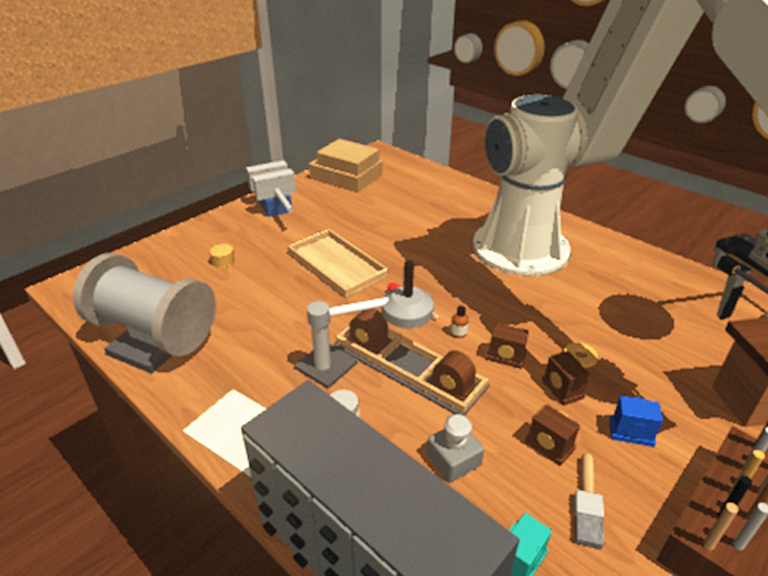

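The top picture (1.5x) shows:
- **Brown square-top candidates:** (217,291), (238,348) and (296,349).
- **Look-alikes to avoid:** blue (175,346) and turquoise (188,204).
- **Arched clocks in the rack:** (304,285) in the +y bay and (396,275) in the -y bay.
- **Other parts:** hood at (360,283), hinge post (402,217), tray (506,343) and plunger (262,230).

The scene picture agrees: squares at (508,345), (566,377) and (554,435), arched at (370,330) and (455,373), blue at (637,420) and turquoise at (530,540).

```bash
cat > meas.py <<'E'
from h import *
def blobs(g,lo,hi,amin=60,colour=None):
    W=cloud(g); z=W[...,2]; m=((z>lo)&(z<hi)&(W[...,0]>200)&(W[...,0]<950)&(abs(W[...,1])<620)).astype(np.uint8)
    if colour=="brown":
        h=cv2.cvtColor(g["frame"],cv2.COLOR_RGB2HSV); m&=((h[...,0]<14)&(h[...,2]<125)).astype(np.uint8)
    n,l,st,_=cv2.connectedComponentsWithStats(m,connectivity=4); out=[]
    for i in range(1,n):
        if st[i,4]<amin: continue
        p=W[l==i]; (cx,cy),(w,hh),a=cv2.minAreaRect(p[:,:2].astype(np.float32)); col=g["frame"][l==i].mean(0)
        if w<hh: w,hh,a=hh,w,a+90
        out.append((cx,cy,np.median(p[:,2]),w,hh,(a+90)%180-90)); v,u=np.nonzero(l==i)
        print("xy %.0f %.0f z %.0f size %.0fx%.0f long-axis %.0f deg px %.0f,%.0f n %d col %s"%(*out[-1][:6],u.mean(),v.mean(),st[i,4],col.astype(int)))
    return out
E
python3 - <<'E'
from meas import *
import pickle
for n in("top","scene"):
    g=pickle.load(open(n+"0.pkl","rb"))
    for lo,hi in((56,90),(90,250),(12,32)):
        print(n,lo,hi); blobs(g,lo,hi,40)
E
```

```text
top 56 90
xy 813 283 z 75 size 376x116 long-axis -72 deg px 170,106 n 439 col [47 45 40]
xy 795 -252 z 75 size 145x4 long-axis 17 deg px 325,109 n 110 col [105  87  71]
xy 722 97 z 74 size 53x49 long-axis 0 deg px 226,130 n 190 col [219 201 175]
xy 715 456 z 66 size 66x49 long-axis 8 deg px 123,134 n 267 col [ 68 192 162]
xy 450 610 z 69 size 261x21 long-axis -0 deg px 73,211 n 575 col [97 56 31]
xy 533 -26 z 78 size 64x48 long-axis -83 deg px 262,183 n 262 col [99 61 37]
xy 516 180 z 77 size 65x48 long-axis -84 deg px 202,189 n 272 col [115  70  40]
xy 504 382 z 66 size 68x45 long-axis 89 deg px 142,193 n 274 col [129  76  42]
xy 380 473 z 66 size 68x50 long-axis -63 deg px 114,230 n 293 col [ 76 119 202]
xy 369 334 z 66 size 67x47 long-axis 65 deg px 156,233 n 281 col [80 48 27]
xy 369 203 z 66 size 66x48 long-axis -67 deg px 194,233 n 282 col [127  76  42]
xy 320 -542 z 76 size 138x114 long-axis 82 deg px 424,243 n 341 col [158 142 124]
top 90 250
xy 861 302 z 209 size 362x136 long-axis 90 deg px 160,80 n 5873 col [93 87 79]
xy 828 -358 z 148 size 228x150 long-axis -73 deg px 361,
[... 3641 characters left out ...]
 35]
xy 646 -28 z 17 size 49x31 long-axis -20 deg px 217,243 n 88 col [141 130 115]
xy 391 337 z 22 size 78x38 long-axis -80 deg px 376,258 n 148 col [81 50 27]
xy 215 600 z 22 size 49x6 long-axis 52 deg px 494,272 n 90 col [72 44 24]
xy 399 476 z 22 size 82x36 long-axis -88 deg px 422,287 n 163 col [ 32  58 115]
xy 523 392 z 22 size 78x34 long-axis -61 deg px 367,297 n 164 col [93 59 30]
xy 666 291 z 23 size 94x48 long-axis -62 deg px 302,309 n 190 col [98 92 80]
xy 561 483 z 17 size 162x42 long-axis 26 deg px 393,337 n 806 col [201 182 154]
xy 938 203 z 23 size 144x14 long-axis 90 deg px 193,362 n 260 col [51 48 43]
xy 581 611 z 23 size 18x4 long-axis -88 deg px 444,370 n 52 col [50 29 18]
```

```bash
python3 - <<'E'
from h import *
import pickle
g=pickle.load(open("scene0.pkl","rb")); save(g,"crop0.png",(190,150,450,370),3)
E
```

```text
(no output)
```

View pics/crop0.png

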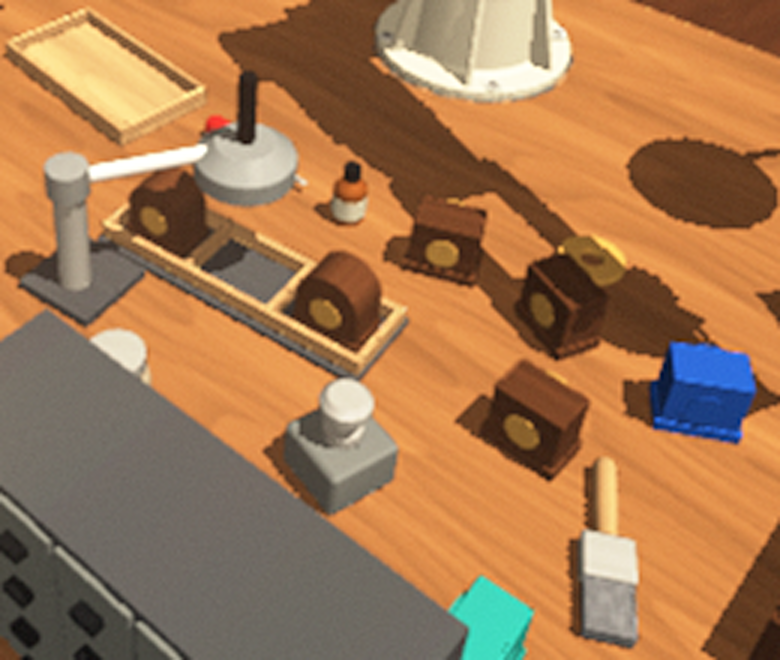

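The crop confirms the choice. The three flat-topped brown clocks are at crop (448,238), (563,303) and (538,415). The two round-topped ones are at (168,210) and (340,297), and the middle bay is empty. Blue at (702,390) and turquoise at (495,610) stay put.

Next I locate the grip rod and hinge.

```bash
python3 - <<'E'
from h import *
import pickle
for n in("top","scene"):
    g=pickle.load(open(n+"0.pkl","rb")); W=cloud(g); x,y,z=W[...,0],W[...,1],W[...,2]
    near=(abs(x-560)<150)&(abs(y-20)<150)
    m=near&(z>165)&(z<245)&(g["frame"].max(2)<70); v,u=np.nonzero(m)
    print(n,"rod",np.median(W[m],0).round(0),W[m].max(0).round(),W[m].min(0).round(),u.mean(),v.mean(),v.min(),m.sum())
    m=near&(z>115)&(z<160)&(np.hypot(x-500,y-40)<110); pts=W[m]
    # hood: circle of outline
    print(" hood",cv2.minEnclosingCircle(pts[(pts[:,0]<560)][:,:2].astype(np.float32)))
    m=near&(z>150)&(z<250)&(x>600); print(" post",W[m].mean(0).round(),W[m][:,2].max(),m.sum(), cv2.minEnclosingCircle(W[m][:,:2].astype(np.float32)))
E
```

```text
top rod [501.  49. 226.] [511.  55. 233.] [497.  42. 169.] 238.42857142857142 185.89285714285714 182 28
 hood ((514.4697265625, 43.48267364501953), 61.37739944458008)
 post [644. -41. 156.] 162.57359622682543 141 ((634.8685302734375, -34.969749450683594), 35.680904388427734)
scene rod [514.  55. 201.] [518.  61. 232.] [506.  45. 165.] 272.0377358490566 184.20754716981133 174 106
 hood ((517.5367431640625, 49.982688903808594), 57.0267333984375)
 post [651. -38. 156.] 158.95072842492766 142 ((635.2481689453125, -29.81562042236328), 39.065738677978516)
```

```bash
python3 -m inch '[0,0,0.17,0,0,-0.01,1, 0,0,0.17,0,0,-0.01,1, 0,0,0.17,0,0,-0.01,1, 0,0,0.17,0,0,-0.01,1, 0,0,0.17,0,0,-0.01,1]' 20
python3 -m inch '[0,0,0.18,-0.044,0.0156,0,1, 0,0,0,-0.044,0.0156,0,1, 0,0,0,-0.044,0.0156,0,1, 0,0,0,-0.044,0.0156,0,1, 0,0,0,-0.044,0.0156,0,1]'
python3 -m inch '[0,0,0,-0.044,0.0156,0,1, 0,0,0,-0.044,0.0156,0,1, 0,0,0,-0.044,0.0156,0,1, 0,0,0,-0.044,0.0156,0,1, 0,0,0,-0.044,0.0156,0,1]'
cat > go.py <<'E'
import sys
from h import *
# remaining: world x y z -> tool shift ; optional yaw (deg) of tool y
s=read_state(); q=s["eef_rot"]; M=R.from_quat([q[1],q[2],q[3],q[0]]).as_matrix(); p=np.array(s["tool_pos"])
print("t %.1f pos %s y-ang %.1f tilt %.1f q1 %.2f q6 %.2f grip %.2f gf %.1f F %s"%(s["t"],p.round(1),np.degrees(np.arctan2(M[1,1],M[0,1])),np.degrees(np.arccos(min(1,-M[2,2]))),s["q"][0],s["q"][5],s["grip_width"],s["gripper_force"],np.round(s["contact_force"],1)))
if len(sys.argv)>3: print("tool shift m",((np.array(sys.argv[1:4],float)-p)@M/1000).round(4))
E
python3 go.py 507 50 260
```

```text
t: 0.72
tool_pos: [273.9, 561.5, 264.5]
eef_rot: [0.0, 0.609, 0.793, -0.0]
contact_force: [0.5, -0.8, -0.2]
grip_width: 0.999
gripper_force: 0.0
t: 1.35
tool_pos: [378.4, 352.0, 264.3]
eef_rot: [0.0, 0.676, 0.737, -0.0]
contact_force: [0.7, 1.0, -0.1]
grip_width: 0.999
gripper_force: 0.0
t: 1.98
tool_pos: [475.2, 139.6, 264.4]
eef_rot: [-0.0, 0.676, 0.737, -0.0]
contact_force: [0.9, 0.4, 0.1]
grip_width: 1.002
gripper_force: 0.0
t 2.0 pos [475.2 139.6 264.4] y-ang 5.0 tilt 0.0 q1 0.28 q6 0.20 grip 1.00 gf 0.0 F [0.9 0.4 0.1]
tool shift m [-0.092   0.0239  0.0044]
```

Before closing in on the rod, I take a wrist view from here.

```bash
python3 - <<'E'
from h import *
g=cam("wrist"); save(g,"w1.png"); W=cloud(g); x,y,z=W[...,0],W[...,1],W[...,2]
print(g["C"].round(2).tolist())
m=(z>165)&(z<245)&(g["frame"].max(2)<80)&(abs(x-510)<60)&(abs(y-50)<60); print(W[m].mean(0) if m.any() else 0,m.sum())
E
```

```text
[[1.0, 0.08, 0.02, 468.03], [0.09, -0.96, -0.27, 216.95], [0.0, 0.27, -0.96, 434.4], [0.0, 0.0, 0.0, 1.0]]
[504.74026946  57.01357503 188.44831989] 475
```

View pics/w1.png

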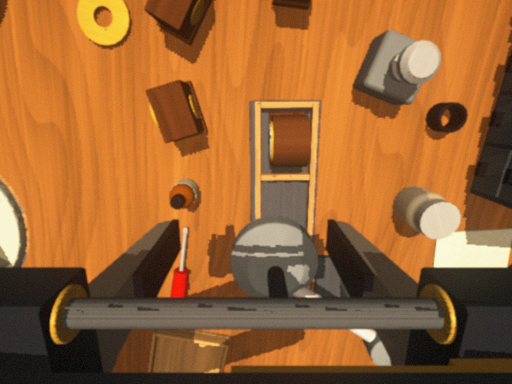

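The wrist view shows the rod at about (275,280) between the fingers, with the hood beneath at (275,255). Its near side is at x=505, y=57, which matches a rod centre of about (506,50). I move over it, go down and close.

```bash
python3 -m inch '[0,0,0,-0.046,0.0115,0,1, 0,0,0,-0.046,0.0115,0,1, 0,0,0,0,0,0.03,1, 0,0,0,0,0,0.03,1, 0,0,0,0,0,0.022,1]'
python3 -m inch '[0,0,0,0,0,0,0.15, 0,0,0,0,0,0,0.15, 0,0,0,0,0,0,0.15, 0,0,0,0,0,0,0.15, 0,0,0,0,0,0,0.15]' 20
python3 go.py 506 50 181
```

```text
t: 2.65
tool_pos: [505.1, 51.3, 181.1]
eef_rot: [-0.001, 0.676, 0.737, -0.001]
contact_force: [0.1, 0.0, 0.3]
grip_width: 1.0
gripper_force: 0.0
t: 3.28
tool_pos: [506.0, 51.5, 183.0]
eef_rot: [0.0, 0.676, 0.737, 0.0]
contact_force: [-0.1, -0.2, 0.6]
grip_width: 0.478
gripper_force: 0.0
t 3.3 pos [506.   51.5 183. ] y-ang 5.0 tilt 0.0 q1 0.10 q6 0.01 grip 0.48 gf 0.0 F [-0.1 -0.2  0.6]
tool shift m [-0.0015 -0.0001  0.002 ]
```

```bash
python3 -m inch '[0,0,0,0,0,0,0.1, 0,0,0,0,0,0,0.1, 0,0,0,0,0,0,0.1, 0,0,0,0,0,0,0.1, 0,0,0,0,0,0,0.1]' 20
python3 go.py 506 50 181
python3 - <<'E'
import numpy as np
H=np.array([648,-42]); p=np.array([506,51.]); d=p-H; r=np.hypot(*d); a=np.degrees(np.arctan2(d[1],d[0])); print(r,a)
t=np.radians(5); ex=np.array([-np.sin(t),np.cos(t)]); ey=np.array([np.cos(t),np.sin(t)])
P=p
for b in range(10,131,10):
    A=np.radians(a+b); Q=H+r*np.array([np.cos(A),np.sin(A)]); D=Q-P; P=Q; print(b,Q.round(),(D@ex/1000).round(4),(D@ey/1000).round(4))
E
```

```text
t: 3.9
tool_pos: [506.2, 51.3, 182.6]
eef_rot: [0.0, 0.676, 0.737, 0.0]
contact_force: [3.0, -1.5, -2.3]
grip_width: 0.194
gripper_force: 20.0
t 3.9 pos [506.2  51.3 182.6] y-ang 5.0 tilt 0.0 q1 0.10 q6 0.01 grip 0.19 gf 20.0 F [ 3.  -1.5 -2.3]
tool shift m [-0.0013 -0.0003  0.0016]
169.7439247808298 146.77802483328855
10 [492.  25.] -0.0248 -0.0162
20 [483.  -3.] -0.0272 -0.0117
30 [479. -32.] -0.0288 -0.0068
40 [479. -62.] -0.0295 -0.0017
50 [485. -91.] -0.0294 0.0035
60 [ 496. -118.] -0.0283 0.0085
70 [ 512. -144.] -0.0264 0.0133
80 [ 532. -166.] -0.0237 0.0177
90 [ 555. -184.] -0.0203 0.0216
100 [ 581. -198.] -0.0162 0.0248
110 [ 609. -207.] -0.0117 0.0272
120 [ 638. -211.] -0.0068 0.0288
130 [ 668. -211.] -0.0017 0.0295
```

```bash
python3 -m inch '[0,0,0,-0.0248,-0.0162,0,0.1, 0,0,0,-0.0272,-0.0117,0,0.1, 0,0,0,-0.0288,-0.0068,0,0.1, 0,0,0,-0.0295,-0.0017,0,0.1, 0,0,0,-0.0294,0.0035,0,0.1]'
python3 go.py 485 -91 183
```

```text
t: 4.53
tool_pos: [485.3, -90.7, 182.9]
eef_rot: [-0.0, 0.676, 0.737, 0.001]
contact_force: [8.2, 6.1, -2.3]
grip_width: 0.191
gripper_force: 20.0
t 4.5 pos [485.3 -90.7 182.9] y-ang 5.0 tilt 0.1 q1 -0.19 q6 -0.28 grip 0.19 gf 20.0 F [ 8.2  6.1 -2.3]
tool shift m [-0.0003 -0.0003 -0.0001]
```

```bash
python3 -m inch '[0,0,0,-0.0283,0.0095,0,0.1, 0,0,0,-0.0264,0.0143,0,0.1, 0,0,0,-0.0237,0.0177,0,0.1, 0,0,0,-0.0203,0.0216,0,0.1, 0,0,0,-0.0162,0.0248,0,0.1]'
python3 go.py 581 -198 183
python3 -m inch '[0,0,0,-0.012,0.027,0,0.1, 0,0,0,-0.002,0.008,0,0.1, 0,0,0,-0.001,0.005,0,0.1, 0,0,0,-0.001,0.004,0,0.1, 0,0,0,0,0,0,0.1]'
python3 go.py 622 -210 183
```

```text
t: 5.15
tool_pos: [579.9, -201.7, 182.7]
eef_rot: [-0.001, 0.676, 0.737, -0.004]
contact_force: [-8.4, -12.5, 6.6]
grip_width: 0.193
gripper_force: 20.0
t 5.2 pos [ 579.9 -201.7  182.7] y-ang 5.0 tilt 0.5 q1 -0.33 q6 -0.42 grip 0.19 gf 20.0 F [ -8.4 -12.5   6.6]
tool shift m [ 0.0036  0.0014 -0.0004]
t: 5.78
tool_pos: [624.5, -212.7, 182.6]
eef_rot: [-0.001, 0.676, 0.737, -0.004]
contact_force: [-14.9, -14.7, 6.8]
grip_width: 0.192
gripper_force: 20.0
t 5.8 pos [ 624.5 -212.7  182.6] y-ang 5.0 tilt 0.5 q1 -0.33 q6 -0.41 grip 0.19 gf 20.0 F [-14.9 -14.7   6.8]
tool shift m [ 0.0029 -0.0023 -0.0004]
```

```bash
python3 -m inch '[0,0,0,0.001,0.004,0,0.1, 0,0,0,0.001,0.004,0,0.1, 0,0,0,0,0,0,0.1, 0,0,0,0,0,0,0.1]'
python3 go.py 622 -210 183
```

```text
t: 6.28
tool_pos: [626.2, -212.5, 182.3]
eef_rot: [-0.004, 0.676, 0.737, -0.009]
contact_force: [-38.4, -24.9, 19.5]
grip_width: 0.233
gripper_force: 20.0
t 6.3 pos [ 626.2 -212.5  182.3] y-ang 5.0 tilt 1.1 q1 -0.32 q6 -0.40 grip 0.23 gf 20.0 F [-38.4 -24.9  19.5]
tool shift m [ 0.0028 -0.004  -0.0007]
```

The force rose to 38 N with almost no travel, so the hood is on its outer stop. I release, rise and look.

```bash
python3 -m inch '[0,0,0,0,0,0,0.7, 0,0,0,0,0,0,0.7, 0,0,0,0,0,0,0.7, 0,0,0,0,0,0,0.7, 0,0,0,0,0,0,0.7]'
python3 -m inch '[0,0,0,0,-0.003,-0.03,1, 0,0,0,0,0,-0.04,1, 0,0,0,0,0,-0.04,1, 0,0,0,0.04,-0.02,-0.01,1, 0,0,0,0.04,-0.02,0,1]'
python3 go.py; python3 - <<'E'
from meas import *
for n in("top","scene"):
    g=cam(n); save(g,n+"1.png"); print(n)
    blobs(g,56,82,100,"brown"); print("hood"); 
    W=cloud(g); m=(W[...,2]>115)&(W[...,2]<165)&(abs(W[...,0]-620)<140)&(abs(W[...,1]+150)<140); print(W[m].min(0).round(),W[m].max(0).round())
    print("walls");blobs(g,13,32,150)
E
```

```text
t: 6.9
tool_pos: [636.0, -206.4, 182.5]
eef_rot: [-0.0, 0.676, 0.737, 0.0]
contact_force: [-0.1, 0.3, 1.0]
grip_width: 0.699
gripper_force: 0.0
t: 7.52
tool_pos: [586.1, -130.1, 303.8]
eef_rot: [0.001, 0.676, 0.737, 0.001]
contact_force: [-1.2, 0.2, -0.0]
grip_width: 1.001
gripper_force: 0.0
t 7.5 pos [ 586.1 -130.1  303.8] y-ang 4.9 tilt 0.1 q1 -0.22 q6 -0.31 grip 1.00 gf 0.0 F [-1.2  0.2 -0. ]
top
xy 450 609 z 70 size 254x22 long-axis 0 deg px 73,211 n 525 col [89 51 28]
xy 504 383 z 66 size 67x39 long-axis 89 deg px 142,193 n 216 col [111  63  34]
xy 371 330 z 66 size 63x40 long-axis 64 deg px 157,233 n 229 col [111  63  35]
xy 369 201 z 66 size 62x40 long-axis -69 deg px 195,232 n 213 col [112  64  36]
hood
[ 576. -258.  117.] [668. -22. 165.]
walls
xy 559 481 z 19 size 160x41 long-axis 29 deg px 117,177 n 370 col [185 157 127]
xy 526 78 z 25 size 305x94 long-axis -84 deg px 228,188 n 629 col [206 152  98]
xy 451 602 z 22 size 257x7 long-axis 0 deg px 82,212 n 174 col [30 17 10]
xy 373 -359 z 24 size 130x94 long-axis -6 deg px 364,230 n 187 col [115  81  51]
scene
xy 524 183 z 67 size 62x43 long-axis -87 deg px 301,246 n 159 col [90 52 31]
xy 214 600 z 69 size 49x6 long-axis 50 deg px 501,260 n 117 col [70 42 24]
xy 454 611 z 69 size 260x18 long-axis -0 deg px 470,326 n 586 col [92 52 30]
hood
[ 576. -286.  115.] [759. -20. 165.]
walls
xy 384 -284 z 21 size 247x134 long-axis 83 deg px 226,173 n 484 col [184 138  86]
xy 528 78 z 23 size 308x92 long-axis -85 deg px 276,244 n 1220 col [181 136  84]
xy 881 -342 z 20 size 128x63 long-axis -77 deg px 91,232 n 573 col [89 82 74]
xy 400 473 z 23 size 79x36 long-axis 87 deg px 421,287 n 159 col [ 29  57 117]
xy 665 291 z 23 size 94x50 long-axis -61 deg px 302,309 n 185 col [101  94  82]
xy 561 482 z 17 size 161x42 long-axis 27 deg px 393,337 n 790 col [205 186 158]
xy 938 203 z 23 size 147x14 long-axis 90 deg px 193,363 n 255 col [52 49 44]
```

Hood is at about (622,-208), clear of the rack, and the rack centre is (527,78) with yaw about 5.5°. I move over the rack for a wrist measurement of both arched clocks.

```bash
python3 -m inch '[0,0,-0.005,0.039,-0.0094,0,1, 0,0,0,0.039,-0.0094,0,1, 0,0,0,0.039,-0.0094,0,1, 0,0,0,0.039,-0.0094,0,1, 0,0,0,0.039,-0.0094,0,1]'
python3 go.py; python3 - <<'E'
from meas import *
g=cam("wrist"); save(g,"w2.png"); print("tops"); blobs(g,50,85,600); print("walls"); blobs(g,15,34,600)
E
```

```text
t: 8.25
tool_pos: [521.5, 60.1, 302.6]
eef_rot: [0.0, 0.674, 0.739, 0.0]
contact_force: [0.6, 0.2, -0.2]
grip_width: 1.001
gripper_force: 0.0
t 8.2 pos [521.5  60.1 302.6] y-ang 5.3 tilt 0.0 q1 0.11 q6 0.02 grip 1.00 gf 0.0 F [ 0.6  0.2 -0.2]
tops
xy 803 208 z 72 size 174x17 long-axis 90 deg px 485,69 n 2742 col [42 36 29]
xy 370 202 z 65 size 67x48 long-axis -70 deg px 145,43 n 2250 col [122  63  25]
xy 516 178 z 78 size 64x48 long-axis -84 deg px 258,75 n 1941 col [123  69  32]
xy 724 96 z 75 size 53x52 long-axis 84 deg px 400,152 n 1454 col [207 187 156]
xy 534 -25 z 78 size 63x50 long-axis -84 deg px 256,220 n 1363 col [131  72  33]
walls
xy 803 212 z 24 size 183x17 long-axis 90 deg px 462,66 n 1475 col [49 36 27]
xy 527 76 z 26 size 307x86 long-axis -85 deg px 257,132 n 3416 col [220 163  85]
```

View pics/w2.png

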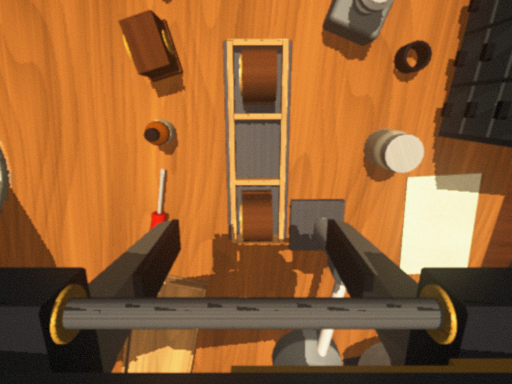

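The wrist view shows the arched clocks at (258,75) and (256,217), and the empty middle bay at (258,150). All three views agree. I pick the bay2 clock first at (517,179), with the TCP at z≈34 so the tips clear the 26 mm walls.

```bash
python3 -m inch '[0,0,0,0.04,0.002,0,1, 0,0,0,0.04,0.002,0.03,1, 0,0,0,0.039,0.002,0.05,1, 0,0,0,0,0,0.06,1, 0,0,0,0,0,0.05,1]'
python3 go.py 517 179 34
```

```text
t: 8.93
tool_pos: [516.6, 177.9, 111.3]
eef_rot: [0.0, 0.673, 0.739, -0.0]
contact_force: [0.8, 0.2, -0.1]
grip_width: 0.999
gripper_force: 0.0
t 8.9 pos [516.6 177.9 111.3] y-ang 5.4 tilt 0.0 q1 0.33 q6 0.24 grip 1.00 gf 0.0 F [ 0.8  0.2 -0.1]
tool shift m [0.0011 0.0006 0.0773]
```

```bash
python3 -m inch '[0,0,0,0.001,0.0005,0.04,1, 0,0,0,0,0,0.037,1, 0,0,0,0,0,0,0.3, 0,0,0,0,0,0,0.3, 0,0,0,0,0,0,0.3]' 35
python3 -m inch '[0,0,0,0,0,0,0.3, 0,0,0,0,0,0,0.3, 0,0,0,0,0,0,0.3, 0,0,0,0,0,0,0.3]' 35
python3 go.py 517 179 34
```

```text
t: 9.55
tool_pos: [518.2, 178.9, 38.0]
eef_rot: [0.001, 0.674, 0.739, 0.001]
contact_force: [-0.5, 0.0, -0.4]
grip_width: 0.697
gripper_force: 0.0
t: 10.05
tool_pos: [517.6, 178.8, 37.1]
eef_rot: [0.0, 0.674, 0.739, 0.001]
contact_force: [0.9, -1.3, 6.5]
grip_width: 0.477
gripper_force: 35.0
t 10.1 pos [517.6 178.8  37.1] y-ang 5.3 tilt 0.1 q1 0.33 q6 0.24 grip 0.48 gf 35.0 F [ 0.9 -1.3  6.5]
tool shift m [ 0.0003 -0.0006  0.0031]
```

```bash
python3 -m inch '[0,0,0,0,0,-0.02,0.3, 0,0,0,0,0,-0.04,0.3, 0,0,0,0,0,-0.04,0.3, 0,0,0,0,0,-0.04,0.3, 0,0,0,-0.02,-0.0076,-0.02,0.3]'
python3 -m inch '[0,0,0,-0.04,-0.015,0,0.3, 0,0,0,-0.04,-0.015,0,0.3, 0,0,0,-0.04,-0.015,0,0.3, 0,0,0,-0.04,-0.015,0,0.3, 0,0,0,-0.04,-0.015,0,0.3]'
python3 -m inch '[0,0,0,-0.04,-0.015,0,0.3, 0,0,0,-0.04,-0.015,0,0.3, 0,0,0,-0.04,-0.015,0,0.3, 0,0,0,-0.04,-0.015,0,0.3, 0,0,0,-0.04,-0.015,0,0.3]'
python3 -m inch '[0,0,0.105,-0.04,-0.015,0,0.3, 0,0,0.105,0,0,0,0.3, 0,0,0,0,0,0,0.3]'
python3 go.py 377 -335 36
python3 - <<'E'
from meas import *
for n in("top","scene"):
    g=cam(n); W=cloud(g); print(n); h=cv2.cvtColor(g["frame"],cv2.COLOR_RGB2HSV)
    x,y,z=W[...,0],W[...,1],W[...,2]; m=(z>17)&(z<32)&(abs(x-383)<110)&(abs(y+285)<160); print(cv2.minAreaRect(W[m][:,:2].astype(np.float32)))
    m=(z>2)&(z<11)&(abs(x-395)<40)&(abs(y+230)<30); print(np.median(W[m][:,2]))
E
```

```text
t: 10.68
tool_pos: [511.9, 158.7, 198.3]
eef_rot: [0.001, 0.673, 0.739, 0.001]
contact_force: [-0.2, -0.4, -3.4]
grip_width: 0.478
gripper_force: 35.0
t: 11.3
tool_pos: [453.7, -49.2, 196.0]
eef_rot: [-0.0, 0.674, 0.739, -0.0]
contact_force: [0.1, -0.2, -2.8]
grip_width: 0.473
gripper_force: 35.0
t: 11.92
tool_pos: [397.5, -255.1, 196.0]
eef_rot: [-0.0, 0.674, 0.739, -0.0]
contact_force: [0.6, -0.3, -3.8]
grip_width: 0.473
gripper_force: 35.0
t: 12.3
tool_pos: [386.6, -295.3, 195.8]
eef_rot: [-0.001, 0.748, 0.664, -0.0]
contact_force: [0.4, 0.1, -3.5]
grip_width: 0.476
gripper_force: 35.0
t 12.3 pos [ 386.6 -295.3  195.8] y-ang -6.8 tilt 0.1 q1 -0.66 q6 -0.54 grip 0.48 gf 35.0 F [ 0.4  0.1 -3.5]
tool shift m [-0.0407 -0.0046  0.1598]
top
((386.3878173828125, -246.21444702148438), (162.1134033203125, 130.23672485351562), 83.31378173828125)
6.323236675473709
scene
((384.57305908203125, -284.4650573730469), (245.33047485351562, 133.9261474609375), 83.67622375488281)
6.024983490150703
```

```bash
python3 -m inch '[0,0,0,-0.041,-0.0045,0.02,0.3, 0,0,0,0,0,0.05,0.3, 0,0,0,0,0,0.05,0.3, 0,0,0,0,0,0.02,0.3, 0,0,0,0,0,0.012,0.3]'
python3 go.py 377 -335 36
python3 -m inch '[0,0,0,0,0,0.004,0.3, 0,0,0,0,0,0.003,0.3, 0,0,0,0,0,0,0.3]'
python3 go.py 377 -335 36
```

```text
t: 13.02
tool_pos: [377.8, -334.6, 43.2]
eef_rot: [-0.001, 0.747, 0.665, -0.0]
contact_force: [-0.8, -0.5, -3.5]
grip_width: 0.478
gripper_force: 35.0
t 13.0 pos [ 377.8 -334.6   43.2] y-ang -6.6 tilt 0.1 q1 -0.73 q6 -0.61 grip 0.48 gf 35.0 F [-0.8 -0.5 -3.5]
tool shift m [-0.0005 -0.0008  0.0072]
t: 13.4
tool_pos: [378.4, -335.8, 37.9]
eef_rot: [0.001, 0.747, 0.664, 0.0]
contact_force: [-0.6, -0.2, -4.0]
grip_width: 0.477
gripper_force: 35.0
t 13.4 pos [ 378.4 -335.8   37.9] y-ang -6.7 tilt 0.1 q1 -0.73 q6 -0.61 grip 0.48 gf 35.0 F [-0.6 -0.2 -4. ]
tool shift m [ 0.0006 -0.0015  0.0019]
```

```bash
python3 -m inch '[0,0,0,0,0,0.0015,0.3, 0,0,0,0,0,0.0015,0.3, 0,0,0,0,0,0,0.3]'
python3 -m inch '[0,0,0,0,0,0,0.9, 0,0,0,0,0,0,0.9, 0,0,0,0,0,0,0.9, 0,0,0,0,0,0,0.9]'
python3 go.py 534 -25 250
python3 -m inch '[0,0,0,0,0,-0.03,1, 0,0,0,0,0,-0.06,1, 0,0,0,0,0,-0.06,1, 0,0,0,0,0,-0.06,1, 0,0,-0.105,0,0,0,1]'
python3 -m inch '[0,0,-0.105,0,0,0,1, 0,0,0,0.04,0.02,0,1, 0,0,0,0.04,0.02,0,1, 0,0,0,0.04,0.02,0,1]'
python3 go.py 526 8 250
```

```text
t: 13.78
tool_pos: [378.3, -335.8, 35.1]
eef_rot: [0.0, 0.748, 0.664, 0.0]
contact_force: [-1.1, 0.7, 6.1]
grip_width: 0.479
gripper_force: 35.0
t: 14.28
tool_pos: [378.0, -335.5, 34.3]
eef_rot: [0.0, 0.748, 0.664, -0.0]
contact_force: [0.2, 0.1, -0.0]
grip_width: 0.886
gripper_force: 0.0
t 14.3 pos [ 378.  -335.5   34.3] y-ang -6.8 tilt 0.0 q1 -0.73 q6 -0.61 grip 0.89 gf 0.0 F [ 0.2  0.1 -0. ]
tool shift m [ 0.3267  0.1183 -0.2157]
t: 14.9
tool_pos: [380.1, -337.4, 249.4]
eef_rot: [0.004, 0.711, 0.703, 0.0]
contact_force: [-0.5, -0.2, -0.4]
grip_width: 1.003
gripper_force: 0.0
t: 15.4
tool_pos: [426.9, -209.3, 244.3]
eef_rot: [0.0, 0.674, 0.739, 0.0]
contact_force: [0.4, 0.1, -0.3]
grip_width: 1.004
gripper_force: 0.0
t 15.4 pos [ 426.9 -209.3  244.3] y-ang 5.2 tilt 0.0 q1 -0.46 q6 -0.55 grip 1.00 gf 0.0 F [ 0.4  0.1 -0.3]
tool shift m [ 0.2074  0.1185 -0.0057]
```

I'm picking the bay0 clock with the grasp shifted 17 mm towards +y, so the gripper body clears the hinge post.

```bash
python3 -m inch '[0,0,0,0.04,0.025,0,1, 0,0,0,0.04,0.025,0,1, 0,0,0,0.04,0.025,0,1, 0,0,0,0.04,0.025,0,1, 0,0,0,0.03,0.018,0.0,1]'
python3 - <<'E'
from meas import *
g=cam("wrist"); W=cloud(g); x,y,z=W[...,0],W[...,1],W[...,2]
print("A0");m=(z>50)&(z<88)&(abs(x-534)<60)&(abs(y+25)<55); print(cv2.minAreaRect(W[m][:,:2].astype(np.float32)),m.sum())
for n in("top","scene"):
    g=cam(n); print(n); blobs(g,56,86,100)
E
python3 go.py 532.4 -8 33
```

```text
t: 16.02
tool_pos: [527.3, -8.7, 244.3]
eef_rot: [-0.0, 0.673, 0.739, 0.0]
contact_force: [-0.6, -0.5, -0.5]
grip_width: 0.994
gripper_force: 0.0
A0
((533.60791015625, -25.413127899169922), (47.51881790161133, 63.195335388183594), 6.741512775421143) 1985
top
xy 812 282 z 74 size 375x115 long-axis -72 deg px 172,106 n 398 col [44 42 38]
xy 795 -251 z 72 size 144x4 long-axis 17 deg px 325,109 n 101 col [102  83  68]
xy 716 456 z 65 size 68x50 long-axis 7 deg px 123,133 n 268 col [ 65 184 155]
xy 449 609 z 70 size 260x21 long-axis -0 deg px 73,210 n 577 col [93 53 30]
xy 502 382 z 66 size 67x48 long-axis 89 deg px 142,193 n 271 col [124  73  40]
xy 379 473 z 66 size 65x49 long-axis -62 deg px 114,230 n 289 col [ 73 115 195]
xy 376 -333 z 76 size 64x47 long-axis 87 deg px 353,229 n 268 col [91 54 31]
xy 369 333 z 66 size 67x47 long-axis 66 deg px 156,233 n 284 col [126  75  42]
xy 369 203 z 66 size 66x48 long-axis -68 deg px 194,233 n 281 col [126  75  42]
xy 318 -542 z 76 size 137x113 long-axis 83 deg px 423,243 n 320 col [155 139 121]
scene
xy 339 -539 z 75 size 137x111 long-axis 69 de
[... 503 characters left out ...]
[128  76  41]
xy 215 601 z 71 size 49x7 long-axis 50 deg px 501,260 n 148 col [72 44 25]
xy 715 97 z 74 size 53x31 long-axis 89 deg px 231,265 n 170 col [230 217 193]
xy 381 474 z 65 size 66x51 long-axis -61 deg px 427,272 n 415 col [ 57 106 204]
xy 507 384 z 65 size 65x49 long-axis 87 deg px 371,281 n 438 col [128  73  41]
xy 451 611 z 69 size 264x18 long-axis -0 deg px 470,324 n 849 col [103  58  33]
xy 938 224 z 73 size 188x14 long-axis 90 deg px 198,357 n 437 col [57 55 49]
xy 719 456 z 65 size 67x48 long-axis 3 deg px 353,358 n 571 col [ 68 212 184]
t 16.2 pos [527.   -9.4 244. ] y-ang 5.4 tilt 0.0 q1 -0.02 q6 -0.12 grip 1.00 gf 0.0 F [-0.9 -0.1 -1.4]
tool shift m [0.0008 0.0056 0.211 ]
```

```bash
python3 -m inch '[0,0,0,0.001,0.006,0.04,1, 0,0,0,0,0,0.05,1, 0,0,0,0,0,0.04,1, 0,0,0,0,0,0.03,1, 0,0,0,0,0,0.02,1]'
python3 -m inch '[0,0,0,0,0,0.015,1, 0,0,0,0,0,0.014,1, 0,0,0,0,0,0,1]'
python3 go.py 532.4 -8 33
```

```text
t: 16.8
tool_pos: [531.3, -10.2, 62.8]
eef_rot: [-0.001, 0.674, 0.739, -0.001]
contact_force: [0.2, 0.3, -0.5]
grip_width: 0.997
gripper_force: 0.0
t: 17.18
tool_pos: [532.1, -9.2, 34.7]
eef_rot: [-0.001, 0.674, 0.739, -0.0]
contact_force: [-0.3, -0.0, 0.1]
grip_width: 0.999
gripper_force: 0.0
t 17.2 pos [532.1  -9.2  34.7] y-ang 5.3 tilt 0.1 q1 -0.02 q6 -0.11 grip 1.00 gf 0.0 F [-0.3 -0.   0.1]
tool shift m [0.0012 0.0005 0.0017]
```

```bash
python3 -m inch '[0,0,0,0,0,0,0.3, 0,0,0,0,0,0,0.3, 0,0,0,0,0,0,0.3, 0,0,0,0,0,0,0.3, 0,0,0,0,0,0,0.3]' 45
python3 -m inch '[0,0,0,0,0,0,0.3, 0,0,0,0,0,0,0.3]'
python3 go.py 532.4 -8 33
```

```text
t: 17.8
tool_pos: [533.0, -8.9, 35.5]
eef_rot: [0.0, 0.674, 0.739, 0.0]
contact_force: [0.1, -0.5, -1.9]
grip_width: 0.476
gripper_force: 20.2
t: 18.05
tool_pos: [533.0, -8.9, 35.5]
eef_rot: [0.0, 0.674, 0.739, 0.0]
contact_force: [1.2, 1.1, 2.5]
grip_width: 0.475
gripper_force: 44.7
t 18.1 pos [533.   -8.9  35.5] y-ang 5.3 tilt 0.0 q1 -0.02 q6 -0.11 grip 0.48 gf 44.7 F [1.2 1.1 2.5]
tool shift m [ 0.0009 -0.0005  0.0025]
```

```bash
python3 -m inch '[0,0,0,0,0,-0.02,0.3, 0,0,0,0,0,-0.04,0.3, 0,0,0,0,0,-0.04,0.3, 0,0,0,0,0,-0.04,0.3, 0,0,0,0,0,-0.02,0.3]'
python3 -m inch '[0,0,0,-0.04,-0.032,0,0.3, 0,0,0,-0.04,-0.032,0,0.3, 0,0,0,-0.04,-0.032,0,0.3, 0,0,0,-0.04,-0.032,0,0.3, 0,0,0,-0.036,-0.031,0,0.3]'
python3 -m inch '[0,0,0.105,0,0,0,0.3, 0,0,0.105,0,0,0,0.3, 0,0,0,0,0,0,0.3]'
python3 go.py 391.6 -219.5 33.5
```

```text
t: 18.68
tool_pos: [532.7, -9.0, 196.9]
eef_rot: [0.0, 0.674, 0.739, 0.0]
contact_force: [-0.0, 0.1, -5.3]
grip_width: 0.477
gripper_force: 44.7
t: 19.3
tool_pos: [390.4, -219.5, 194.7]
eef_rot: [-0.001, 0.674, 0.739, -0.0]
contact_force: [0.7, -0.6, -3.7]
grip_width: 0.479
gripper_force: 44.7
t: 19.68
tool_pos: [391.5, -218.4, 194.7]
eef_rot: [-0.001, 0.747, 0.664, -0.0]
contact_force: [-0.5, 0.3, -5.2]
grip_width: 0.479
gripper_force: 44.7
t 19.7 pos [ 391.5 -218.4  194.7] y-ang -6.7 tilt 0.1 q1 -0.51 q6 -0.39 grip 0.48 gf 44.7 F [-0.5  0.3 -5.2]
tool shift m [-0.0012  0.0005  0.1612]
```

```bash
python3 -m inch '[0,0,0,-0.001,0,0.04,0.3, 0,0,0,0,0,0.05,0.3, 0,0,0,0,0,0.04,0.3, 0,0,0,0,0,0.015,0.3, 0,0,0,0,0,0.008,0.3]'
python3 -m inch '[0,0,0,0,0,0.004,0.3, 0,0,0,0,0,0.0025,0.3, 0,0,0,0,0,0,0.3]'
python3 go.py 391.6 -219.5 33.5
```

```text
t: 20.3
tool_pos: [392.3, -219.6, 42.0]
eef_rot: [-0.0, 0.747, 0.665, -0.0]
contact_force: [0.9, -0.6, -4.0]
grip_width: 0.476
gripper_force: 44.7
t: 20.68
tool_pos: [392.6, -219.9, 36.4]
eef_rot: [0.0, 0.748, 0.664, 0.0]
contact_force: [1.3, -0.1, -4.5]
grip_width: 0.477
gripper_force: 44.7
t 20.7 pos [ 392.6 -219.9   36.4] y-ang -6.8 tilt 0.1 q1 -0.51 q6 -0.40 grip 0.48 gf 44.7 F [ 1.3 -0.1 -4.5]
tool shift m [ 0.0003 -0.0011  0.0029]
```

```bash
python3 -m inch '[0,0,0,0,0,0.0015,0.3, 0,0,0,0,0,0.0015,0.3, 0,0,0,0,0,0,0.3]'
python3 -m inch '[0,0,0,0,0,0,0.9, 0,0,0,0,0,0,0.9, 0,0,0,0,0,0,0.9, 0,0,0,0,0,0,0.9]'
python3 -m inch '[0,0,0,0,0,-0.03,1, 0,0,0,0,0,-0.06,1, 0,0,0,0,0,-0.06,1, 0,0,0,0,0,-0.06,1, 0,0,-0.17,0,0,-0.02,1]'
python3 -m inch '[0,0,-0.17,0,0,0,1, 0,0,-0.17,0,0,0,1, 0,0,0,0.04,0.0143,0,1, 0,0,0,0.04,0.0143,0,1, 0,0,0,0.04,0.0143,0,1]'
python3 -m inch '[0,0,0,0.04,0.0143,0,1, 0,0,0,0.04,0.0143,0,1, 0,0,0,0.04,0.0143,0,1, 0,0,0,0.04,0.0143,0,1, 0,0,0,0.02,0.007,0,1]'
python3 go.py 370 204 250
python3 - <<'E'
from meas import *
g=cam("wrist"); save(g,"w3.png"); blobs(g,50,72,600)
for n in("top","scene"):
    g=cam(n); save(g,n+"3.png",s=1.5); print(n); blobs(g,56,86,100,"brown")
E
```

```text
t: 21.05
tool_pos: [392.5, -219.8, 33.4]
eef_rot: [0.0, 0.748, 0.664, 0.0]
contact_force: [-1.2, 2.3, 7.1]
grip_width: 0.477
gripper_force: 44.7
t: 21.55
tool_pos: [392.2, -219.7, 32.8]
eef_rot: [-0.0, 0.748, 0.664, -0.0]
contact_force: [-0.2, 0.8, -0.8]
grip_width: 0.885
gripper_force: 0.0
t: 22.18
tool_pos: [393.6, -220.5, 266.7]
eef_rot: [0.003, 0.687, 0.726, 0.001]
contact_force: [0.1, -0.3, -1.2]
grip_width: 1.002
gripper_force: 0.0
t: 22.8
tool_pos: [385.7, -91.3, 262.8]
eef_rot: [-0.0, 0.556, 0.831, 0.0]
contact_force: [0.2, 1.2, -0.5]
grip_width: 0.999
gripper_force: 0.0
t: 23.42
tool_pos: [376.2, 100.2, 262.8]
eef_rot: [-0.0, 0.555, 0.832, 0.0]
contact_force: [-0.2, -1.2, -0.2]
grip_width: 1.0
gripper_force: 0.0
t 23.4 pos [376.2 100.2 262.8] y-ang 22.6 tilt 0.0 q1 0.26 q6 -0.14 grip 1.00 gf 0.0 F [-0.2 -1.2 -0.2]
tool shift m [0.0982 0.0341 0.0129]
xy 507 353 z 65 size 47x20 long-axis 17 deg px 449,9 n 794 col [86 43 17]
xy 369 202 z 66 size 66x48 long-axis -68 deg px 280,90 n 2295 col [135  72  30]
xy 642 277 z 51 size 62x61 long-axis 75 deg px 495,121 n 1170 col [114 104  86]
top
xy 450 609 z 69 size 255x21 long-axis 0 deg px 73,210 n 483 col [94 53 30]
xy 503 383 z 66 size 67x39 long-axis 90 deg px 143,193 n 166 col [116  66  36]
scene
xy 393 -233 z 68 size 65x46 long-axis 86 deg px 233,169 n 130 col [79 46 28]
xy 385 331 z 63 size 74x35 long-axis 84 deg px 377,246 n 117 col [100  56  32]
xy 215 600 z 71 size 49x6 long-axis 52 deg px 501,259 n 141 col [68 42 23]
xy 517 383 z 64 size 66x29 long-axis 89 deg px 368,284 n 152 col [100  56  32]
xy 454 611 z 69 size 259x18 long-axis -0 deg px 469,326 n 722 col [96 54 30]
```

```bash
python3 -m inch '[0,0,0,0.04,0.0135,0,1, 0,0,0,0.04,0.0135,0.02,1, 0,0,0,0.0175,0.0065,0.05,1, 0,0,0,0,0,0.05,1, 0,0,0,0,0,0.03,1]'
python3 go.py 369.5 203 25
```

```text
t: 24.2
tool_pos: [369.5, 200.0, 110.8]
eef_rot: [-0.0, 0.556, 0.831, -0.001]
contact_force: [-0.3, 0.3, -0.1]
grip_width: 1.0
gripper_force: 0.0
t 24.2 pos [369.5 200.  110.8] y-ang 22.5 tilt 0.1 q1 0.49 q6 0.10 grip 1.00 gf 0.0 F [-0.3  0.3 -0.1]
tool shift m [0.0028 0.0014 0.0857]
```

```bash
python3 -m inch '[0,0,0,0.002,0.001,0.04,1, 0,0,0,0,0,0.03,1, 0,0,0,0,0,0.014,1, 0,0,0,0,0,0,0.3, 0,0,0,0,0,0,0.3]' 40
python3 -m inch '[0,0,0,0,0,0,0.3, 0,0,0,0,0,0,0.3, 0,0,0,0,0,0,0.3, 0,0,0,0,0,0,0.3, 0,0,0,0,0,0,0.3]'
python3 go.py 527 77 190
```

```text
t: 24.82
tool_pos: [371.3, 203.7, 29.7]
eef_rot: [0.0, 0.556, 0.831, 0.001]
contact_force: [-0.3, 0.0, -0.1]
grip_width: 0.804
gripper_force: 0.0
t: 25.45
tool_pos: [370.6, 203.7, 29.2]
eef_rot: [0.0, 0.556, 0.831, 0.0]
contact_force: [-1.5, -1.7, 7.7]
grip_width: 0.475
gripper_force: 39.9
t 25.4 pos [370.6 203.7  29.2] y-ang 22.5 tilt 0.0 q1 0.50 q6 0.11 grip 0.48 gf 39.9 F [-1.5 -1.7  7.7]
tool shift m [-0.1768  0.0962 -0.1608]
```

```bash
python3 -m inch '[0,0,0,0,0,-0.02,0.3, 0,0,0,0,0,-0.04,0.3, 0,0,0,0,0,-0.05,0.3, 0,0,0,0,0,-0.03,0.3, 0,0,0,-0.035,0.019,0,0.3]'
python3 -m inch '[0,0,0,-0.035,0.019,0,0.3, 0,0,0,-0.035,0.019,0,0.3, 0,0,0,-0.035,0.019,0,0.3, 0,0,0.15,-0.036,0.02,0,0.3, 0,0,0.15,0,0,0,0.3]'
python3 -m inch '[0,0,0,0,0,0,0.3]'
python3 go.py 527 77 37.5
```

```text
t: 26.08
tool_pos: [401.8, 179.7, 171.0]
eef_rot: [0.001, 0.555, 0.832, 0.002]
contact_force: [0.9, 1.0, -2.8]
grip_width: 0.476
gripper_force: 39.9
t: 26.7
tool_pos: [528.1, 75.9, 168.3]
eef_rot: [0.0, 0.676, 0.737, -0.0]
contact_force: [-0.7, 0.9, -3.0]
grip_width: 0.476
gripper_force: 39.9
t: 26.82
tool_pos: [525.9, 77.2, 168.1]
eef_rot: [-0.001, 0.674, 0.739, -0.001]
contact_force: [-0.3, -0.3, -3.0]
grip_width: 0.479
gripper_force: 39.9
t 26.8 pos [525.9  77.2 168.1] y-ang 5.3 tilt 0.1 q1 0.14 q6 0.05 grip 0.48 gf 39.9 F [-0.3 -0.3 -3. ]
tool shift m [-0.0003  0.0013  0.1306]
```

```bash
python3 -m inch '[0,0,0,0,0.001,0.04,0.3, 0,0,0,0,0,0.04,0.3, 0,0,0,0,0,0.03,0.3, 0,0,0,0,0,0.011,0.3, 0,0,0,0,0,0.005,0.3]'
python3 go.py 527 77 37.5
python3 -m inch '[0,0,0,0,0,0.002,0.3, 0,0,0,0,0,0.002,0.3, 0,0,0,0,0,0,0.3]'
python3 go.py 527 77 37.5
```

```text
t: 27.45
tool_pos: [527.3, 78.0, 42.8]
eef_rot: [-0.0, 0.673, 0.74, -0.0]
contact_force: [0.1, 0.2, -3.2]
grip_width: 0.479
gripper_force: 39.9
t 27.4 pos [527.3  78.   42.8] y-ang 5.4 tilt 0.0 q1 0.14 q6 0.05 grip 0.48 gf 39.9 F [ 0.1  0.2 -3.2]
tool shift m [-0.0009 -0.0004  0.0053]
t: 27.82
tool_pos: [527.7, 77.7, 39.3]
eef_rot: [0.0, 0.674, 0.739, 0.0]
contact_force: [-1.1, -0.5, -3.3]
grip_width: 0.479
gripper_force: 39.9
t 27.8 pos [527.7  77.7  39.3] y-ang 5.3 tilt 0.0 q1 0.14 q6 0.05 grip 0.48 gf 39.9 F [-1.1 -0.5 -3.3]
tool shift m [-0.0007 -0.0008  0.0018]
```

```bash
python3 -m inch '[0,0,0,0,0,0.0015,0.3, 0,0,0,0,0,0.0015,0.3, 0,0,0,0,0,0,0.3]'
python3 -m inch '[0,0,0,0,0,0,0.9, 0,0,0,0,0,0,0.9, 0,0,0,0,0,0,0.9, 0,0,0,0,0,0,0.9]'
python3 -m inch '[0,0,0,0,0,-0.03,1, 0,0,0,0,0,-0.06,1, 0,0,0,0,0,-0.06,1, 0,0,0,0,0,-0.06,1, 0,0,0.17,0,0,-0.01,1]'
python3 -m inch '[0,0,0.17,0,0,0,1, 0,0,0.17,0,0,0,1, 0,0,0,0.022,-0.0376,0,1, 0,0,0,0.022,-0.0376,0,1, 0,0,0,0.022,-0.0376,0,1]'
python3 -m inch '[0,0,0,0.022,-0.0376,0,1, 0,0,0,0.022,-0.0376,0,1, 0,0,0,0,0,0,1]'
python3 - <<'E'
from meas import *
g=cam("wrist"); save(g,"w4.png"); blobs(g,50,90,600)
for n in("top","scene"):
    g=cam(n); save(g,n+"4.png",s=1.5); print(n); blobs(g,56,86,100)
E
python3 go.py 371 333 28
```

```text
t: 28.2
tool_pos: [527.7, 77.7, 37.2]
eef_rot: [0.0, 0.674, 0.739, 0.0]
contact_force: [-4.7, -0.7, 15.1]
grip_width: 0.472
gripper_force: 39.9
t: 28.7
tool_pos: [527.4, 77.7, 35.7]
eef_rot: [-0.0, 0.674, 0.739, -0.0]
contact_force: [0.3, 0.5, 0.2]
grip_width: 0.883
gripper_force: 0.0
t: 29.32
tool_pos: [529.6, 78.0, 260.5]
eef_rot: [0.002, 0.735, 0.678, 0.003]
contact_force: [-0.4, -0.1, 0.1]
grip_width: 0.994
gripper_force: 0.0
t: 29.95
tool_pos: [450.2, 184.6, 255.7]
eef_rot: [-0.0, 0.839, 0.545, -0.0]
contact_force: [-0.1, 0.5, 0.4]
grip_width: 0.999
gripper_force: 0.0
t: 30.32
tool_pos: [398.8, 256.2, 255.8]
eef_rot: [-0.0, 0.838, 0.546, -0.0]
contact_force: [0.4, -0.0, -1.2]
grip_width: 1.0
gripper_force: 0.0
xy 374 457 z 65 size 76x35 long-axis -25 deg px 164,13 n 1523 col [ 60 102 184]
xy 504 382 z 66 size 66x49 long-axis 88 deg px 294,33 n 2790 col [127  69  29]
xy 634 287 z 53 size 53x42 long-axis 71 deg px 427,66 n 866 col [133 119  99]
xy 369 333 z 66 size 65x48 long-axis 66 deg px 206,123 n 2160 col [132  70  28]
xy 527 78 z 74 size 67x44 long-axis -85 deg px 395,247 n 1
[... 1292 characters left out ...]
  75  41]
xy 215 600 z 71 size 48x9 long-axis 55 deg px 501,259 n 152 col [72 44 25]
xy 716 98 z 74 size 54x32 long-axis 89 deg px 231,265 n 170 col [230 217 192]
xy 382 474 z 65 size 66x50 long-axis -59 deg px 427,272 n 414 col [ 56 105 204]
xy 506 384 z 65 size 66x50 long-axis 89 deg px 371,281 n 440 col [127  73  41]
xy 451 611 z 69 size 264x18 long-axis -0 deg px 470,324 n 851 col [103  58  33]
xy 938 223 z 73 size 185x15 long-axis -90 deg px 198,356 n 430 col [57 55 49]
xy 718 457 z 65 size 68x48 long-axis 3 deg px 353,358 n 573 col [ 68 212 183]
t 30.5 pos [400.5 254.1 255.8] y-ang -23.9 tilt 0.0 q1 0.56 q6 0.98 grip 1.00 gf 0.0 F [-0.1  0.4  0.1]
tool shift m [ 0.0601 -0.0591  0.2278]
```

View pics/scene4.png

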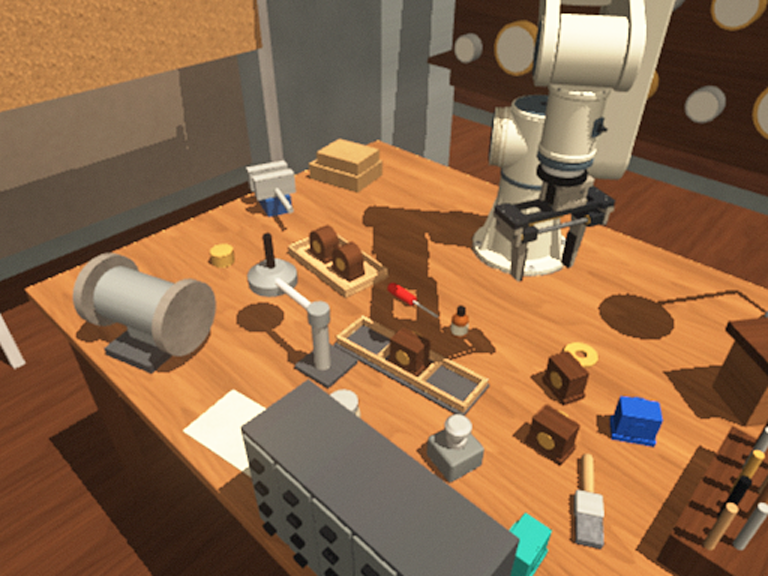

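The scene view shows both arched clocks upright in the tray at (322,245) and (347,262), and the square clock in the middle bay at (408,350). Next is the square clock at (370,333).

```bash
python3 -m inch '[0,0,0,0.02,-0.02,0,1, 0,0,0,0.02,-0.02,0.02,1, 0,0,0,0.0195,-0.0195,0.05,1, 0,0,0,0,0,0.05,1, 0,0,0,0,0,0.03,1]'
python3 go.py 370 333 28
```

```text
t: 31.1
tool_pos: [369.9, 331.7, 103.5]
eef_rot: [0.0, 0.839, 0.545, -0.001]
contact_force: [0.1, 0.3, 0.8]
grip_width: 1.001
gripper_force: 0.0
t 31.1 pos [369.9 331.7 103.5] y-ang -24.0 tilt 0.1 q1 0.73 q6 1.15 grip 1.00 gf 0.0 F [0.1 0.3 0.8]
tool shift m [ 0.0014 -0.0004  0.0755]
```

```bash
python3 -m inch '[0,0,0,0.001,0,0.04,1, 0,0,0,0,0,0.025,1, 0,0,0,0,0,0.01,1, 0,0,0,0,0,0,0.3, 0,0,0,0,0,0,0.3]' 40
python3 -m inch '[0,0,0,0,0,0,0.3, 0,0,0,0,0,0,0.3, 0,0,0,0,0,0,0.3, 0,0,0,0,0,0,0.3, 0,0,0,0,0,0,0.3]'
python3 go.py 517.6 177 170
```

```text
t: 31.72
tool_pos: [371.2, 334.3, 31.7]
eef_rot: [-0.0, 0.839, 0.545, 0.001]
contact_force: [-0.0, 0.2, -0.4]
grip_width: 0.804
gripper_force: 0.0
t: 32.35
tool_pos: [370.9, 334.3, 31.2]
eef_rot: [-0.0, 0.838, 0.545, 0.001]
contact_force: [1.9, -1.0, 6.7]
grip_width: 0.478
gripper_force: 40.0
t 32.4 pos [370.9 334.3  31.2] y-ang -23.9 tilt 0.1 q1 0.73 q6 1.15 grip 0.48 gf 40.0 F [ 1.9 -1.   6.7]
tool shift m [-0.0841  0.198  -0.1387]
```

```bash
python3 -m inch '[0,0,0,0,0,-0.02,0.3, 0,0,0,0,0,-0.04,0.3, 0,0,0,0,0,-0.05,0.3, 0,0,0,0,0,-0.03,0.3, 0,0,0,-0.014,0.033,0,0.3]'
python3 -m inch '[0,0,0,-0.014,0.033,0,0.3, 0,0,0,-0.014,0.033,0,0.3, 0,0,0,-0.014,0.033,0,0.3, 0,0,0,-0.014,0.033,0,0.3, 0,0,-0.17,-0.014,0.033,0,0.3]'
python3 -m inch '[0,0,-0.17,0,0,0,0.3, 0,0,-0.171,0,0,0,0.3, 0,0,0,0,0,0,0.3]'
python3 go.py 517.6 177 39.5
```

```text
t: 32.98
tool_pos: [395.1, 309.3, 172.9]
eef_rot: [-0.001, 0.838, 0.546, 0.002]
contact_force: [1.0, 0.3, -4.7]
grip_width: 0.475
gripper_force: 40.0
t: 33.6
tool_pos: [517.1, 175.7, 169.9]
eef_rot: [-0.0, 0.788, 0.615, -0.001]
contact_force: [-1.0, 0.4, -3.7]
grip_width: 0.475
gripper_force: 40.0
t: 33.98
tool_pos: [516.5, 176.5, 170.0]
eef_rot: [-0.001, 0.674, 0.739, -0.001]
contact_force: [0.2, -0.3, -4.6]
grip_width: 0.477
gripper_force: 40.0
t 34.0 pos [516.5 176.5 170. ] y-ang 5.3 tilt 0.1 q1 0.33 q6 0.23 grip 0.48 gf 40.0 F [ 0.2 -0.3 -4.6]
tool shift m [0.0004 0.0014 0.1305]
```

```bash
python3 -m inch '[0,0,0,0,0.001,0.04,0.3, 0,0,0,0,0,0.04,0.3, 0,0,0,0,0,0.03,0.3, 0,0,0,0,0,0.012,0.3, 0,0,0,0,0,0.006,0.3]'
python3 -m inch '[0,0,0,0,0,0.002,0.3, 0,0,0,0,0,0.0015,0.3, 0,0,0,0,0,0,0.3]'
python3 go.py 517.6 177 39.5
```

```text
t: 34.6
tool_pos: [518.2, 177.1, 42.5]
eef_rot: [-0.0, 0.674, 0.739, -0.0]
contact_force: [0.3, 0.4, -4.1]
grip_width: 0.478
gripper_force: 40.0
t: 34.98
tool_pos: [518.7, 177.1, 39.9]
eef_rot: [0.0, 0.674, 0.739, 0.0]
contact_force: [-0.9, -0.4, -4.1]
grip_width: 0.477
gripper_force: 40.0
t 35.0 pos [518.7 177.1  39.9] y-ang 5.3 tilt 0.1 q1 0.33 q6 0.23 grip 0.48 gf 40.0 F [-0.9 -0.4 -4.1]
tool shift m [ 0.     -0.0011  0.0004]
```

```bash
python3 -m inch '[0,0,0,0,0,0.0015,0.3, 0,0,0,0,0,0.0015,0.3, 0,0,0,0,0,0,0.3]'
python3 -m inch '[0,0,0,0,0,0,0.9, 0,0,0,0,0,0,0.9, 0,0,0,0,0,0,0.9, 0,0,0,0,0,0,0.9]'
python3 -m inch '[0,0,0,0,0,-0.03,1, 0,0,0,0,0,-0.06,1, 0,0,0,0,0,-0.06,1, 0,0,0,0,0,-0.06,1, 0,0,0.12,0,0,-0.01,1]'
python3 -m inch '[0,0,0,0.04,-0.003,0,1, 0,0,0,0.04,-0.003,0,1, 0,0,0,0.04,-0.003,0,1, 0,0,0,0,0,0,1]'
python3 - <<'E'
from meas import *
g=cam("wrist"); blobs(g,50,90,600)
for n in("top","scene"):
    g=cam(n); save(g,n+"5.png",s=1.5); print(n); blobs(g,56,86,180)
E
python3 go.py 505 383 28
```

```text
t: 35.35
tool_pos: [518.8, 177.1, 39.2]
eef_rot: [0.0, 0.674, 0.739, 0.0]
contact_force: [-9.0, -3.3, 28.9]
grip_width: 0.473
gripper_force: 40.0
t: 35.85
tool_pos: [518.3, 176.9, 36.2]
eef_rot: [-0.0, 0.673, 0.739, -0.0]
contact_force: [0.7, 0.7, 0.5]
grip_width: 0.889
gripper_force: 0.0
t: 36.48
tool_pos: [520.4, 177.6, 261.0]
eef_rot: [0.002, 0.717, 0.697, 0.003]
contact_force: [-0.1, 0.1, -1.3]
grip_width: 1.003
gripper_force: 0.0
t: 36.98
tool_pos: [512.1, 299.3, 255.9]
eef_rot: [-0.0, 0.716, 0.698, -0.0]
contact_force: [-0.8, -1.0, 0.1]
grip_width: 0.997
gripper_force: 0.0
xy 381 473 z 65 size 66x49 long-axis -61 deg px 132,25 n 2505 col [ 52 100 192]
xy 716 455 z 66 size 67x49 long-axis 3 deg px 431,29 n 3133 col [ 38 175 143]
xy 802 311 z 71 size 322x18 long-axis 90 deg px 492,161 n 5229 col [39 36 29]
xy 504 382 z 66 size 66x50 long-axis 89 deg px 245,102 n 2283 col [134  72  29]
xy 517 175 z 74 size 67x49 long-axis -85 deg px 259,259 n 1752 col [74 41 20]
top
xy 814 283 z 74 size 376x116 long-axis -72 deg px 172,106 n 392 col [45 42 38]
xy 722 97 z 75 size 50x49 long-axis 1
[... 748 characters left out ...]
0 120  99]
xy 528 78 z 73 size 69x50 long-axis -83 deg px 273,228 n 348 col [77 46 27]
xy 520 177 z 73 size 66x51 long-axis -83 deg px 302,243 n 393 col [83 50 29]
xy 382 474 z 65 size 67x49 long-axis -60 deg px 427,272 n 416 col [ 58 108 206]
xy 507 384 z 65 size 65x50 long-axis 88 deg px 371,281 n 437 col [130  75  42]
xy 450 611 z 69 size 265x18 long-axis -0 deg px 470,324 n 850 col [105  59  34]
xy 938 224 z 73 size 188x14 long-axis -90 deg px 198,356 n 434 col [58 56 50]
xy 718 457 z 65 size 68x48 long-axis 3 deg px 353,358 n 572 col [ 69 215 187]
t 37.1 pos [512.3 296.4 256. ] y-ang -1.5 tilt 0.1 q1 0.52 q6 0.55 grip 1.00 gf 0.0 F [ 0.7 -1.5 -0.1]
tool shift m [ 0.0866 -0.0095  0.2279]
```

```bash
python3 -m inch '[0,0,0,0.035,-0.003,0,1, 0,0,0,0.035,-0.003,0.02,1, 0,0,0,0.033,-0.003,0.05,1, 0,0,0,0,0,0.05,1, 0,0,0,0,0,0.03,1]'
python3 -m inch '[0,0,0,0,0,0.025,1, 0,0,0,0,0,0.015,1, 0,0,0,0,0,0,1]'
python3 go.py 505.4 400 28
```

```text
t: 37.75
tool_pos: [505.5, 398.6, 103.7]
eef_rot: [-0.0, 0.717, 0.697, -0.002]
contact_force: [0.4, -0.6, 0.9]
grip_width: 1.0
gripper_force: 0.0
t: 38.12
tool_pos: [506.1, 399.3, 65.6]
eef_rot: [-0.0, 0.717, 0.697, -0.001]
contact_force: [0.1, -0.3, 0.1]
grip_width: 0.997
gripper_force: 0.0
t 38.1 pos [506.1 399.3  65.6] y-ang -1.6 tilt 0.1 q1 0.67 q6 0.69 grip 1.00 gf 0.0 F [ 0.1 -0.3  0.1]
tool shift m [ 0.0008 -0.0007  0.0376]
```

```bash
python3 -m inch '[0,0,0,0,-0.0005,0.025,1, 0,0,0,0,0,0.012,1, 0,0,0,0,0,0,0.3, 0,0,0,0,0,0,0.3, 0,0,0,0,0,0,0.3]' 45
python3 -m inch '[0,0,0,0,0,0,0.3, 0,0,0,0,0,0,0.3, 0,0,0,0,0,0,0.3, 0,0,0,0,0,0,0.3]'
python3 -m inch '[0,0,0,0,0,-0.02,0.3, 0,0,0,0,0,-0.04,0.3, 0,0,0,0,0,-0.05,0.3, 0,0,0,0,0,-0.05,0.3, 0,0,0,0,0,0,0.3]'
python3 go.py 535.2 -5.5 190
```

```text
t: 38.75
tool_pos: [506.3, 400.7, 30.2]
eef_rot: [0.0, 0.717, 0.698, 0.001]
contact_force: [-0.8, -0.3, -0.1]
grip_width: 0.696
gripper_force: 0.0
t: 39.25
tool_pos: [506.0, 400.5, 29.6]
eef_rot: [0.0, 0.717, 0.697, 0.0]
contact_force: [-0.2, 0.3, 2.9]
grip_width: 0.471
gripper_force: 45.0
t: 39.88
tool_pos: [507.8, 402.0, 194.8]
eef_rot: [0.0, 0.717, 0.698, 0.004]
contact_force: [0.4, 0.6, -2.9]
grip_width: 0.48
gripper_force: 45.0
t 39.9 pos [507.8 402.  194.8] y-ang -1.5 tilt 0.5 q1 0.67 q6 0.69 grip 0.48 gf 45.0 F [ 0.4  0.6 -2.9]
tool shift m [-0.4066  0.0383  0.003 ]
```

```bash
python3 -m inch '[0,0,0,-0.04,0.0036,0,0.3, 0,0,0,-0.04,0.0036,0,0.3, 0,0,0,-0.04,0.0036,0,0.3, 0,0,0,-0.04,0.0036,0,0.3, 0,0,0,-0.04,0.0036,0,0.3]'
python3 -m inch '[0,0,0,-0.04,0.0036,0,0.3, 0,0,0,-0.04,0.0036,0,0.3, 0,0,0,-0.04,0.0036,0,0.3, 0,0,0,-0.04,0.0036,0,0.3, 0,0,-0.12,-0.04,0.0036,0,0.3]'
python3 -m inch '[0,0,0,-0.006,0,0,0.3, 0,0,0,0,0,0,0.3]'
python3 go.py 533.5 -4.5 38
```

```text
t: 40.5
tool_pos: [517.3, 198.3, 188.4]
eef_rot: [-0.0, 0.717, 0.698, -0.001]
contact_force: [0.5, 0.0, -2.1]
grip_width: 0.479
gripper_force: 45.0
t: 41.12
tool_pos: [529.8, -1.7, 188.5]
eef_rot: [-0.001, 0.673, 0.74, -0.001]
contact_force: [0.7, -0.1, -3.0]
grip_width: 0.475
gripper_force: 45.0
t: 41.38
tool_pos: [530.9, -6.4, 188.7]
eef_rot: [-0.001, 0.674, 0.738, -0.0]
contact_force: [0.1, -0.4, -3.0]
grip_width: 0.477
gripper_force: 45.0
t 41.4 pos [530.9  -6.4 188.7] y-ang 5.2 tilt 0.1 q1 -0.02 q6 -0.11 grip 0.48 gf 45.0 F [ 0.1 -0.4 -3. ]
tool shift m [0.0016 0.003  0.1507]
```

```bash
python3 -m inch '[0,0,0,0.0015,0.002,0.04,0.3, 0,0,0,0,0,0.04,0.3, 0,0,0,0,0,0.03,0.3, 0,0,0,0,0,0.02,0.3, 0,0,0,0,0,0.01,0.3]'
python3 -m inch '[0,0,0,0,0,0.005,0.3, 0,0,0,0,0,0.003,0.3, 0,0,0,0,0,0,0.3]'
python3 go.py 533.5 -4.5 38
```

```text
t: 42.0
tool_pos: [532.5, -3.5, 48.1]
eef_rot: [-0.001, 0.673, 0.739, -0.001]
contact_force: [0.3, -0.1, -4.3]
grip_width: 0.477
gripper_force: 45.0
t: 42.38
tool_pos: [533.7, -4.7, 41.7]
eef_rot: [0.0, 0.673, 0.739, 0.0]
contact_force: [-0.1, 0.7, -2.7]
grip_width: 0.477
gripper_force: 45.0
t 42.4 pos [533.7  -4.7  41.7] y-ang 5.3 tilt 0.0 q1 -0.01 q6 -0.10 grip 0.48 gf 45.0 F [-0.1  0.7 -2.7]
tool shift m [ 0.0002 -0.0002  0.0037]
```

```bash
python3 -m inch '[0,0,0,0,0,0.002,0.3, 0,0,0,0,0,0.0015,0.3, 0,0,0,0,0,0,0.3]'
python3 -m inch '[0,0,0,0,0,0,0.9, 0,0,0,0,0,0,0.9, 0,0,0,0,0,0,0.9, 0,0,0,0,0,0,0.9]'
python3 -m inch '[0,0,0,0,0,-0.03,1, 0,0,0,0,0,-0.06,1, 0,0,0,0,0,-0.06,1, 0,0,0,0,0,-0.06,1, 0,0,0,0,-0.02,-0.03,1]'
python3 -m inch '[0,0,0,-0.01,-0.05,-0.02,1, 0,0,0,-0.02,-0.04,0,1, 0,0,0,-0.02,-0.04,0,1, 0,0,0,0,0,0,1]'
python3 - <<'E'
from meas import *
for n in("top","scene"):
    g=cam(n); save(g,n+"6.png",s=1.5); print(n); blobs(g,50,86,150,)
    W=cloud(g); x,y,z=W[...,0],W[...,1],W[...,2]
    m=(z>165)&(z<245)&(g["frame"].max(2)<80)&(abs(x-622)<60)&(abs(y+208)<60); print("rod",np.median(W[m],0).round(),W[m].min(0).round(),W[m].max(0).round())
E
python3 go.py 622 -210 260
```

```text
t: 42.75
tool_pos: [533.4, -4.8, 37.9]
eef_rot: [0.0, 0.674, 0.739, 0.0]
contact_force: [0.4, 0.4, -4.4]
grip_width: 0.477
gripper_force: 45.0
t: 43.25
tool_pos: [533.5, -4.8, 37.9]
eef_rot: [0.0, 0.673, 0.739, 0.0]
contact_force: [0.2, 0.3, 0.6]
grip_width: 0.887
gripper_force: 0.0
t: 43.88
tool_pos: [515.2, -6.6, 281.5]
eef_rot: [0.002, 0.673, 0.739, 0.002]
contact_force: [-0.6, -0.5, -0.7]
grip_width: 0.997
gripper_force: 0.0
t: 44.38
tool_pos: [386.7, -69.3, 298.1]
eef_rot: [0.0, 0.674, 0.739, -0.0]
contact_force: [0.5, 0.6, 0.1]
grip_width: 1.001
gripper_force: 0.0
top
xy 813 282 z 73 size 375x113 long-axis -72 deg px 172,107 n 433 col [45 43 39]
xy 722 96 z 74 size 51x51 long-axis 88 deg px 226,131 n 204 col [205 186 161]
xy 717 457 z 65 size 70x50 long-axis 5 deg px 123,134 n 284 col [ 63 177 149]
xy 449 609 z 69 size 260x21 long-axis -0 deg px 74,211 n 634 col [86 49 27]
xy 525 78 z 74 size 66x48 long-axis -85 deg px 232,186 n 283 col [118  71  41]
xy 516 176 z 74 size 66x49 long-axis -84 deg px 203,189 n 291 col [117  71  41]
xy 379 473 z 65 size 68x48 long-axis -59 deg px 1
[... 789 characters left out ...]
2,243 n 435 col [119  70  39]
xy 215 600 z 68 size 50x8 long-axis 53 deg px 501,260 n 181 col [70 43 24]
xy 716 97 z 74 size 54x30 long-axis -88 deg px 231,266 n 173 col [227 214 188]
xy 382 474 z 64 size 67x50 long-axis -60 deg px 427,273 n 468 col [ 52  98 190]
xy 451 611 z 69 size 264x18 long-axis -0 deg px 470,325 n 870 col [99 56 32]
xy 938 224 z 73 size 188x15 long-axis -90 deg px 198,356 n 479 col [57 55 49]
xy 719 457 z 65 size 67x49 long-axis 1 deg px 353,359 n 601 col [ 65 204 176]
rod [ 631. -205.  200.] [ 623. -214.  165.] [ 636. -199.  231.]
t 44.5 pos [389.1 -68.5 298.2] y-ang 5.3 tilt 0.1 q1 -0.18 q6 -0.27 grip 1.00 gf 0.0 F [0.2 0.3 0.2]
tool shift m [-0.1622  0.2189  0.0386]
```

View pics/scene6.png

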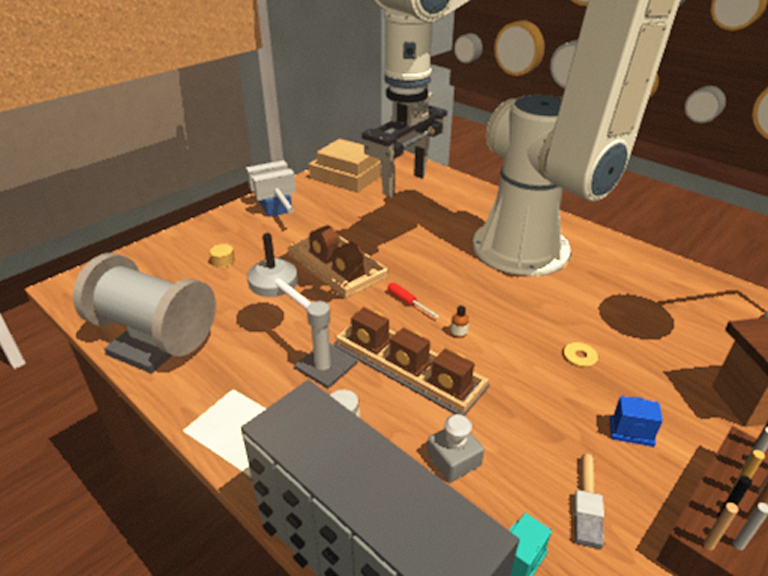

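All three squares stand in the bays (scene px (370,330), (408,350) and (455,373)) and both arched clocks are in the tray. The rod is at about (624,-209). I go to it and grip.

```bash
python3 -m inch '[0,0,0,-0.032,0.044,0,1, 0,0,0,-0.032,0.044,0,1, 0,0,0,-0.032,0.044,0,1, 0,0,0,-0.032,0.044,0,1, 0,0,0,-0.034,0.0455,0,1]'
python3 -m inch '[0,0,0,0,0,0.03,1, 0,0,0,0,0,0,1]'
python3 - <<'E'
from h import *
g=cam("wrist"); W=cloud(g); x,y,z=W[...,0],W[...,1],W[...,2]
m=(z>165)&(z<228)&(g["frame"].max(2)<80)&(abs(x-622)<35)&(abs(y+208)<35); print(np.median(W[m],0),m.sum())
E
python3 go.py 624 -209 183
```

```text
t: 45.1
tool_pos: [627.1, -209.3, 296.9]
eef_rot: [-0.0, 0.673, 0.74, 0.0]
contact_force: [0.5, 0.6, 0.5]
grip_width: 1.001
gripper_force: 0.0
t: 45.35
tool_pos: [624.0, -208.2, 264.3]
eef_rot: [-0.003, 0.673, 0.739, -0.001]
contact_force: [-0.6, 0.3, -0.4]
grip_width: 1.002
gripper_force: 0.0
[ 624.05969273 -204.11877296  203.98904028] 424
t 45.4 pos [ 624.3 -208.3  266.2] y-ang 5.4 tilt 0.2 q1 -0.32 q6 -0.42 grip 1.00 gf 0.0 F [-0.5 -0.8  1.2]
tool shift m [-0.0008 -0.0001  0.0832]
```

```bash
python3 -m inch '[0,0,0,-0.003,0,0.03,1, 0,0,0,0,0,0.03,1, 0,0,0,0,0,0.022,1, 0,0,0,0,0,0,0.1, 0,0,0,0,0,0,0.1]' 20
python3 -m inch '[0,0,0,0,0,0,0.1, 0,0,0,0,0,0,0.1, 0,0,0,0,0,0,0.1, 0,0,0,0,0,0,0.1, 0,0,0,0,0,0,0.1]'
python3 -m inch '[0,0,0,0,0,0,0.1, 0,0,0,0,0,0,0.1, 0,0,0,0,0,0,0.1]'
python3 go.py
python3 - <<'E'
import numpy as np
from h import read_state
p=np.array(read_state()["tool_pos"])[:2]
H=np.array([648,-42.]); d=p-H; r=170; a=np.degrees(np.arctan2(d[1],d[0]))%360; print(np.hypot(*d),a)
t=np.radians(5.4); ex=np.array([-np.sin(t),np.cos(t)]); ey=np.array([np.cos(t),np.sin(t)])
P=p
for b in list(range(9,127,9))+[131]:
    A=np.radians(a-b); Q=H+r*np.array([np.cos(A),np.sin(A)]); D=Q-P; P=Q; print(b,Q.round(),(D@ex/1000).round(4),(D@ey/1000).round(4))
E
```

```text
t: 46.02
tool_pos: [625.5, -212.1, 187.7]
eef_rot: [0.001, 0.673, 0.739, 0.0]
contact_force: [-0.2, -0.2, -0.1]
grip_width: 0.805
gripper_force: 0.0
t: 46.65
tool_pos: [624.5, -212.2, 185.8]
eef_rot: [-0.0, 0.673, 0.739, -0.0]
contact_force: [0.5, -0.2, -0.1]
grip_width: 0.26
gripper_force: 0.0
t: 47.02
tool_pos: [624.5, -212.2, 185.8]
eef_rot: [-0.0, 0.673, 0.739, -0.0]
contact_force: [-0.1, -0.7, -0.5]
grip_width: 0.187
gripper_force: 20.0
t 47.0 pos [ 624.5 -212.2  185.8] y-ang 5.3 tilt 0.0 q1 -0.33 q6 -0.42 grip 0.19 gf 20.0 F [-0.1 -0.7 -0.5]
171.8194116867303 262.1448212775268
9 [ 599. -205.] 0.0099 -0.025
18 [ 574. -195.] 0.012 -0.0238
27 [ 551. -182.] 0.0156 -0.0216
36 [ 530. -165.] 0.0188 -0.0189
45 [ 512. -145.] 0.0215 -0.0158
54 [ 498. -122.] 0.0237 -0.0122
63 [487. -98.] 0.0253 -0.0084
72 [481. -72.] 0.0263 -0.0043
81 [478. -45.] 0.0267 -0.0001
90 [480. -19.] 0.0264 0.0041
99 [485.   7.] 0.0254 0.0081
108 [495.  32.] 0.0238 0.012
117 [508.  55.] 0.0216 0.0156
126 [525.  76.] 0.0189 0.0188
131 [536.  86.] 0.0092 0.0116
```

```bash
python3 -m inch '[0,0,0,0.0099,-0.025,0,0.1, 0,0,0,0.012,-0.0238,0,0.1, 0,0,0,0.0156,-0.0216,0,0.1, 0,0,0,0.0188,-0.0189,0,0.1, 0,0,0,0.0215,-0.0158,0,0.1]'
python3 go.py 512 -145 185
python3 -m inch '[0,0,0,0.0237,-0.0122,0,0.1, 0,0,0,0.0253,-0.0084,0,0.1, 0,0,0,0.0263,-0.0043,0,0.1, 0,0,0,0.0267,-0.0001,0,0.1, 0,0,0,0.0264,0.0041,0,0.1]'
python3 go.py 480 -19 185
```

```text
t: 47.65
tool_pos: [512.5, -144.5, 185.8]
eef_rot: [0.001, 0.674, 0.739, 0.0]
contact_force: [5.8, 0.8, -3.8]
grip_width: 0.19
gripper_force: 20.0
t 47.6 pos [ 512.5 -144.5  185.8] y-ang 5.3 tilt 0.1 q1 -0.28 q6 -0.37 grip 0.19 gf 20.0 F [ 5.8  0.8 -3.8]
tool shift m [-0.0005 -0.0005  0.0008]
t: 48.28
tool_pos: [479.5, -18.3, 185.8]
eef_rot: [0.0, 0.674, 0.739, -0.0]
contact_force: [4.5, -3.6, -5.7]
grip_width: 0.191
gripper_force: 20.0
t 48.3 pos [479.5 -18.3 185.8] y-ang 5.3 tilt 0.0 q1 -0.04 q6 -0.13 grip 0.19 gf 20.0 F [ 4.5 -3.6 -5.7]
tool shift m [-0.0008  0.0005  0.0008]
```

```bash
python3 -m inch '[0,0,0,0.0254,0.0081,0,0.1, 0,0,0,0.0238,0.012,0,0.1, 0,0,0,0.0216,0.0156,0,0.1, 0,0,0,0.013,0.013,0,0.1, 0,0,0,0,0,0,0.1]'
python3 go.py 525 76 185
python3 -m inch '[0,0,0,0.004,0.004,0,0.1, 0,0,0,0.004,0.004,0,0.1, 0,0,0,0,0,0,0.1]'
python3 go.py 525 76 185
```

```text
t: 48.9
tool_pos: [516.4, 73.3, 185.5]
eef_rot: [-0.005, 0.674, 0.739, -0.001]
contact_force: [-19.7, 17.8, 14.9]
grip_width: 0.184
gripper_force: 20.0
t 48.9 pos [516.4  73.3 185.5] y-ang 5.3 tilt 0.6 q1 0.13 q6 0.04 grip 0.18 gf 20.0 F [-19.7  17.8  14.9]
tool shift m [0.0019 0.0088 0.0005]
t: 49.28
tool_pos: [523.3, 81.4, 185.5]
eef_rot: [-0.005, 0.674, 0.739, -0.001]
contact_force: [-19.4, 18.3, 11.9]
grip_width: 0.194
gripper_force: 20.0
t 49.3 pos [523.3  81.4 185.5] y-ang 5.3 tilt 0.6 q1 0.15 q6 0.05 grip 0.19 gf 20.0 F [-19.4  18.3  11.9]
tool shift m [-0.0056  0.0012  0.0005]
```

The force points radially outward, which I didn't expect. I check where the rod and hood actually are before pushing more.

```bash
python3 - <<'E'
from meas import *
for n in("top","scene","wrist"):
    g=cam(n); save(g,n+"7.png",s=1.5); W=cloud(g); x,y,z=W[...,0],W[...,1],W[...,2]
    m=(z>118)&(z<154)&(np.hypot(x-525,y-78)<62); print(n,"hood",W[m].min(0).round(),W[m].max(0).round(),cv2.minEnclosingCircle(W[m][:,:2].astype(np.float32)))
    m=(z>157)&(z<200)&(g["frame"].max(2)<90)&(np.hypot(x-525,y-78)<20); print(m.sum(),np.median(W[m],0).round() if m.any() else "")
E
```

```text
top hood [484.  37. 135.] [566. 107. 154.] ((522.493408203125, 72.4935531616211), 49.01127624511719)
0 
scene hood [480.  26. 118.] [576. 124. 154.] ((530.1875, 72.02113342285156), 53.760013580322266)
47 [528.  80. 172.]
wrist hood [474.  44. 118.] [573. 122. 154.] ((523.6925048828125, 72.92521667480469), 49.74119567871094)
829 [523.  81. 187.]
```

View pics/wrist7.png

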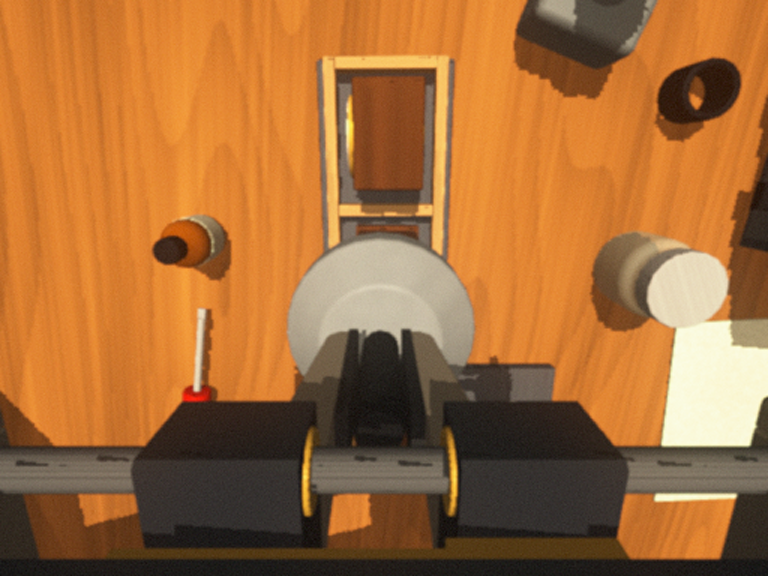

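View pics/scene7.png

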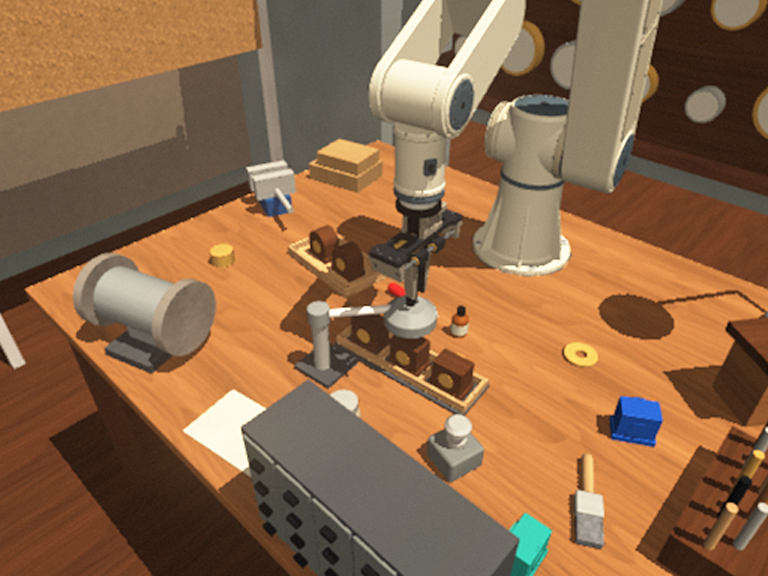

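The hood is over the middle bay, at about (524,73), but the rod has slipped in the pads and it may be a few mm short. I release, let the arm settle and regrip centred.

```bash
python3 -m inch '[0,0,0,0,0,0,0.6, 0,0,0,0,0,0,0.6, 0,0,0,0,0,0,0.6, 0,0,0,0,0,0,0.6, 0,0,0,0,0,0,0.6]'
python3 go.py; python3 - <<'E'
from meas import *
g=cam("wrist"); W=cloud(g); x,y,z=W[...,0],W[...,1],W[...,2]; c=g["C"][:3,3]; print(c)
m=(z>158)&(z<226)&(g["frame"].max(2)<90)&(np.hypot(x-525,y-75)<22); p=W[m]; print("rod front",np.median(p,0).round(1), np.percentile(p[:,0],[2,98]),p[:,1].max())
m=(z>118)&(z<154)&(np.hypot(x-525,y-78)<62); print("hood",W[m].min(0).round(),W[m].max(0).round())
E
```

```text
t: 50.05
tool_pos: [528.0, 77.9, 185.8]
eef_rot: [0.0, 0.674, 0.739, -0.0]
contact_force: [-1.3, 0.2, 0.0]
grip_width: 0.6
gripper_force: 0.0
t 50.0 pos [528.   77.9 185.8] y-ang 5.3 tilt 0.0 q1 0.14 q6 0.05 grip 0.60 gf 0.0 F [-1.3  0.2  0. ]
[520.36487044 155.23509677 355.77996694]
rod front [523.8  80.5 201.9] [515.88219845 532.24921771] 82.31079777622836
hood [475.  25. 118.] [573. 122. 154.]
```

```bash
python3 -m inch '[0,0,0,-0.004,-0.0035,0,0.6, 0,0,0,0,0,0,0.1, 0,0,0,0,0,0,0.1, 0,0,0,0,0,0,0.1, 0,0,0,0,0,0,0.1]' 30
python3 -m inch '[0,0,0,0,0,0,0.1, 0,0,0,0,0,0,0.1, 0,0,0,0,0,0,0.1]'
python3 go.py
python3 -m inch '[0,0,0,0.0025,0.0025,0,0.1, 0,0,0,0,0,0,0.1]'
python3 -m inch '[0,0,0,0.0025,0.0025,0,0.1, 0,0,0,0,0,0,0.1]'
python3 go.py
```

```text
t: 50.72
tool_pos: [524.6, 73.9, 185.8]
eef_rot: [-0.0, 0.673, 0.739, -0.0]
contact_force: [0.6, 2.7, 0.3]
grip_width: 0.192
gripper_force: 30.5
t: 51.1
tool_pos: [524.6, 73.9, 185.8]
eef_rot: [-0.0, 0.673, 0.739, -0.0]
contact_force: [-1.7, 1.6, 1.0]
grip_width: 0.189
gripper_force: 30.0
t 51.1 pos [524.6  73.9 185.8] y-ang 5.3 tilt 0.0 q1 0.14 q6 0.04 grip 0.19 gf 30.0 F [-1.7  1.6  1. ]
t: 51.35
tool_pos: [526.9, 76.4, 185.8]
eef_rot: [-0.0, 0.674, 0.739, -0.0]
contact_force: [-1.9, -1.6, 2.1]
grip_width: 0.191
gripper_force: 30.0
t: 51.6
tool_pos: [526.9, 76.7, 185.7]
eef_rot: [-0.0, 0.673, 0.74, -0.004]
contact_force: [-12.3, -13.5, 11.6]
grip_width: 0.188
gripper_force: 30.0
t 51.6 pos [526.9  76.7 185.7] y-ang 5.4 tilt 0.4 q1 0.14 q6 0.05 grip 0.19 gf 30.0 F [-12.3 -13.5  11.6]
```

It moved 3 mm freely, then met the stop exactly over the middle bay at (527,77). I give it one more light press, then release and rise.

```bash
python3 -m inch '[0,0,0,0.001,0.001,0,0.1, 0,0,0,0,0,0,0.1]'
python3 -m inch '[0,0,0,0,0,0,0.6, 0,0,0,0,0,0,0.6, 0,0,0,0,0,0,0.6, 0,0,0,0,0,0,0.6, 0,0,0,0,0,0,0.6]'
python3 -m inch '[0,0,0,0,0,-0.02,0.6, 0,0,0,0,0,-0.04,0.6, 0,0,0,0,0,-0.04,0.6, 0,0,0,0,0,0,0.6]'
python3 - <<'E'
from meas import *
for n in("top","scene","wrist"):
    g=cam(n); save(g,n+"8.png",s=1.5); W=cloud(g); x,y,z=W[...,0],W[...,1],W[...,2]; print(n)
    m=(z>118)&(z<154)&(np.hypot(x-525,y-78)<62); print("hood",W[m].min(0).round(),W[m].max(0).round())
    m=(z>90)&(z<105)&(np.hypot(x-645,y-281)<50); print("plunger",W[m].mean(0) if m.any() else 0,cv2.minEnclosingCircle(W[m][:,:2].astype(np.float32)) if m.any() else 0)
E
python3 go.py 646 281 150
```

```text
t: 51.85
tool_pos: [526.9, 76.8, 185.6]
eef_rot: [-0.0, 0.673, 0.74, -0.005]
contact_force: [-15.8, -19.1, 14.2]
grip_width: 0.191
gripper_force: 30.0
t: 52.48
tool_pos: [530.3, 80.4, 185.8]
eef_rot: [0.0, 0.673, 0.739, 0.0]
contact_force: [0.3, 0.2, 0.0]
grip_width: 0.603
gripper_force: 0.0
t: 52.98
tool_pos: [532.0, 80.6, 289.0]
eef_rot: [0.002, 0.673, 0.739, 0.002]
contact_force: [-0.1, -0.1, 0.4]
grip_width: 0.603
gripper_force: 0.0
top
hood [483.  37. 121.] [573. 113. 154.]
plunger [641.22232516 284.13613748  96.84986999] ((642.7354125976562, 279.3192443847656), 22.447978973388672)
scene
hood [480.  29. 118.] [579. 127. 154.]
plunger [648.18522651 282.67376485  95.58014116] ((645.2931518554688, 280.14190673828125), 21.92392349243164)
wrist
hood [477.  26. 118.] [576. 125. 154.]
plunger [642.43980168 269.94042302  96.38961593] ((643.6535034179688, 276.7823181152344), 22.098814010620117)
t 53.1 pos [529.6  80.3 284.9] y-ang 5.3 tilt 0.1 q1 0.15 q6 0.05 grip 0.60 gf 0.0 F [-0.5  0.1 -0.4]
tool shift m [0.1891 0.1347 0.1347]
```

```bash
python3 -m inch '[0,0,0,0.0376,0.0266,0,0, 0,0,0,0.0376,0.0266,0,0, 0,0,0,0.0376,0.0266,0,0, 0,0,0,0.0376,0.0266,0.03,0, 0,0,0,0.0376,0.0266,0.05,0]'
python3 -m inch '[0,0,0,0,0,0.05,0, 0,0,0,0,0,0.02,0, 0,0,0,0,0,0,0]'
python3 - <<'E'
from meas import *
for n in("top","scene"):
    g=cam(n); print(n); blobs(g,50,86,150)
E
python3 go.py 645 280 98
```

```text
t: 53.75
tool_pos: [644.2, 278.3, 208.5]
eef_rot: [0.0, 0.673, 0.739, 0.0]
contact_force: [0.8, -0.7, -0.0]
grip_width: 0.081
gripper_force: 0.0
t: 54.12
tool_pos: [642.1, 275.8, 138.1]
eef_rot: [-0.001, 0.674, 0.739, -0.002]
contact_force: [0.4, -0.4, 0.5]
grip_width: 0.003
gripper_force: 0.0
top
xy 826 184 z 74 size 216x96 long-axis -56 deg px 197,105 n 237 col [42 39 36]
xy 723 97 z 74 size 52x51 long-axis -53 deg px 226,130 n 203 col [143 128 110]
xy 450 609 z 69 size 260x21 long-axis 0 deg px 74,211 n 644 col [83 47 26]
xy 532 -22 z 74 size 66x48 long-axis -85 deg px 261,184 n 279 col [63 39 23]
xy 516 176 z 74 size 67x48 long-axis -84 deg px 203,189 n 292 col [112  68  39]
xy 388 -237 z 75 size 66x49 long-axis 86 deg px 324,226 n 284 col [70 42 24]
xy 375 479 z 66 size 51x48 long-axis -63 deg px 111,232 n 207 col [ 74 112 187]
xy 376 -333 z 76 size 64x48 long-axis 83 deg px 353,229 n 278 col [111  66  37]
xy 331 -539 z 75 size 131x111 long-axis 74 deg px 424,243 n 344 col [141 129 116]
scene
xy 350 -561 z 73 size 143x103 long-axis 47 deg px 185,128 n 264 col [174 162 144]
xy 38
[... 289 characters left out ...]
 274 col [68 45 30]
xy 531 78 z 71 size 69x46 long-axis -85 deg px 274,231 n 293 col [75 47 30]
xy 215 600 z 69 size 49x7 long-axis 48 deg px 501,260 n 179 col [68 41 23]
xy 716 97 z 74 size 52x31 long-axis -90 deg px 231,265 n 173 col [123 111  95]
xy 382 474 z 64 size 67x50 long-axis -60 deg px 427,273 n 468 col [ 51  95 187]
xy 452 611 z 69 size 263x18 long-axis -0 deg px 470,325 n 870 col [97 54 31]
xy 938 224 z 73 size 188x15 long-axis -90 deg px 198,357 n 485 col [56 54 48]
xy 718 457 z 65 size 68x47 long-axis 3 deg px 353,359 n 599 col [ 64 201 173]
t 54.2 pos [644.2 276.5 141.5] y-ang 5.3 tilt 0.1 q1 0.40 q6 0.31 grip 0.00 gf 0.0 F [ 0.1 -0.4  0.2]
tool shift m [0.0034 0.0011 0.0435]
```

```bash
python3 -m inch '[0,0,0,0.003,0.001,0.02,0, 0,0,0,0,0,0.018,0, 0,0,0,0,0,0.01,0, 0,0,0,0,0,0.006,0, 0,0,0,0,0,0.005,0]'
python3 -m inch '[0,0,0,0,0,0.002,0, 0,0,0,0,0,0.002,0, 0,0,0,0,0,0,0]'
python3 go.py
```

```text
t: 54.85
tool_pos: [643.7, 279.6, 81.0]
eef_rot: [-0.0, 0.673, 0.739, -0.0]
contact_force: [-3.0, -1.9, 7.8]
grip_width: 0.006
gripper_force: 4.2
t: 55.22
tool_pos: [643.9, 279.6, 80.2]
eef_rot: [-0.0, 0.673, 0.739, -0.0]
contact_force: [-9.7, -3.7, 27.1]
grip_width: 0.002
gripper_force: 14.1
t 55.2 pos [643.9 279.6  80.2] y-ang 5.3 tilt 0.0 q1 0.41 q6 0.31 grip 0.00 gf 14.1 F [-9.7 -3.7 27.1]
```

Force rose past the 9 N spring to 27 N at z=80, so the plunger is fully down. I rise straight up, withdraw and check.

```bash
python3 -m inch '[0,0,0,0,0,-0.015,0, 0,0,0,0,0,-0.02,0, 0,0,0,0,0,-0.04,0, 0,0,0,0,0,-0.06,0, 0,0,0,0,0,-0.06,0]'
python3 -m inch '[0,0,0,0.02,-0.05,-0.02,0, 0,0,0,0.02,-0.05,0,0, 0,0,0,0.02,-0.05,0,0, 0,0,0,0.02,-0.03,0,0, 0,0,0,0,0,0,0]'
python3 - <<'E'
from meas import *
for n in("top","scene"):
    g=cam(n); save(g,n+"9.png",s=1.5); print(n); blobs(g,50,86,150); W=cloud(g); x,y,z=W[...,0],W[...,1],W[...,2]
    m=(z>85)&(z<110)&(np.hypot(x-645,y-281)<40); print("plunger",np.percentile(W[m][:,2],90))
    m=(z>118)&(z<154)&(np.hypot(x-525,y-78)<62); print("hood",W[m].min(0).round(),W[m].max(0).round())
E
python3 go.py
```

```text
t: 55.85
tool_pos: [643.7, 279.6, 273.7]
eef_rot: [-0.0, 0.673, 0.739, -0.0]
contact_force: [0.7, 0.5, 0.6]
grip_width: 0.008
gripper_force: 0.0
t: 56.48
tool_pos: [455.6, 343.5, 292.6]
eef_rot: [-0.0, 0.673, 0.74, 0.0]
contact_force: [0.5, 0.2, 0.7]
grip_width: 0.004
gripper_force: 0.0
top
xy 813 283 z 72 size 376x117 long-axis -72 deg px 172,107 n 422 col [47 45 40]
xy 722 97 z 74 size 54x49 long-axis 2 deg px 226,131 n 206 col [207 189 163]
xy 716 456 z 66 size 67x49 long-axis 5 deg px 123,134 n 281 col [ 65 182 153]
xy 532 -22 z 74 size 66x49 long-axis -84 deg px 261,184 n 281 col [113  69  40]
xy 515 176 z 74 size 66x48 long-axis -85 deg px 203,189 n 291 col [75 46 27]
xy 440 609 z 69 size 88x21 long-axis 0 deg px 74,211 n 177 col [83 49 28]
xy 388 -236 z 75 size 65x49 long-axis 86 deg px 324,226 n 280 col [120  73  41]
xy 375 -333 z 76 size 66x48 long-axis 85 deg px 353,229 n 278 col [118  71  40]
xy 318 -542 z 74 size 138x113 long-axis 83 deg px 424,243 n 376 col [145 135 123]
plunger 100.98634699286195
hood [476.  27. 120.] [573. 124. 154.]
scene
xy 350 -560 z 73 size 146x103
[... 461 characters left out ...]
z 72 size 67x51 long-axis -84 deg px 302,243 n 440 col [80 48 28]
xy 215 600 z 68 size 50x8 long-axis 51 deg px 501,260 n 188 col [71 43 24]
xy 716 98 z 74 size 53x32 long-axis 89 deg px 231,266 n 175 col [228 214 189]
xy 381 474 z 64 size 67x51 long-axis -60 deg px 427,273 n 473 col [ 53  98 191]
xy 452 611 z 69 size 263x18 long-axis -0 deg px 470,325 n 867 col [100  56  32]
xy 938 224 z 73 size 190x15 long-axis 90 deg px 198,357 n 482 col [58 56 49]
xy 718 457 z 65 size 68x49 long-axis 4 deg px 353,359 n 601 col [ 65 205 177]
plunger 98.57037005353075
hood [480.  30. 118.] [578. 128. 154.]
t 56.6 pos [457.8 342.7 292.3] y-ang 5.4 tilt 0.1 q1 0.64 q6 0.55 grip 0.01 gf 0.0 F [-0.2 -0.1 -0.1]
```

View pics/scene9.png

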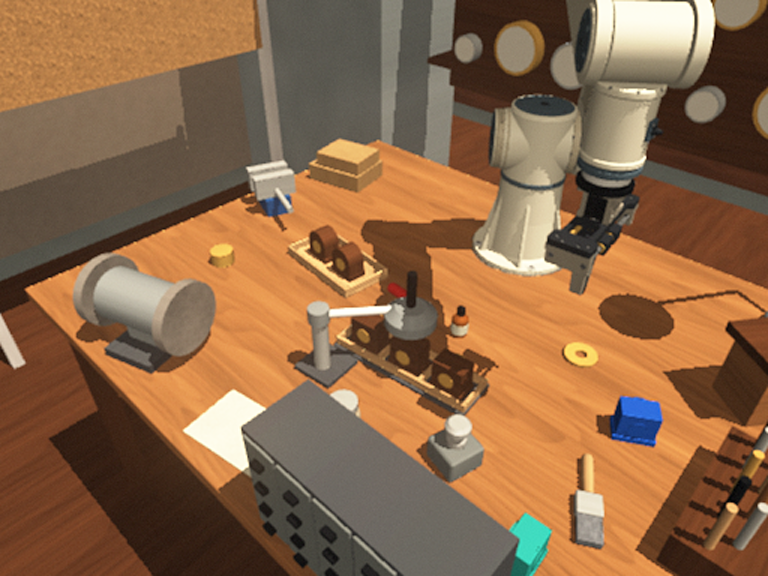

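View pics/top9.png

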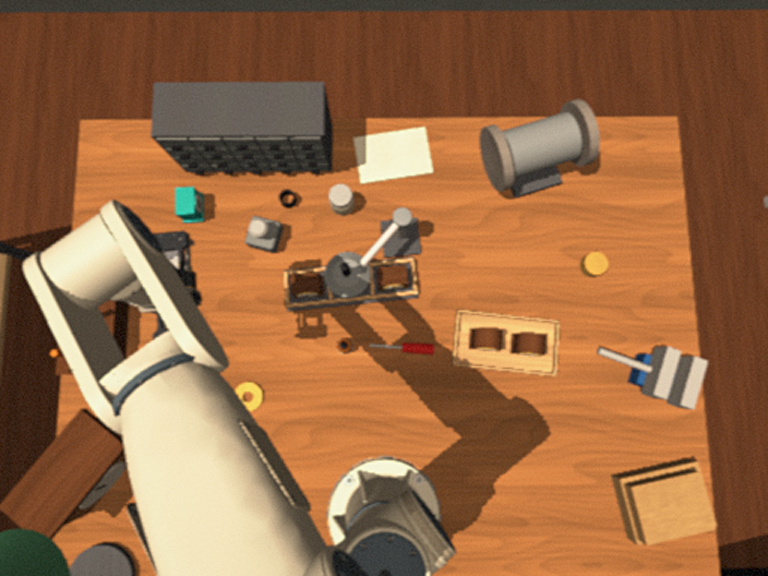

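Everything checks out. The squares are in the bays (top px (305,285), under the hood, (395,275)), the arched clocks are in the tray at (487,340) and (530,343), the hood is over the middle bay, the plunger is up, and nothing else on the bench has moved.

```bash
python3 -c "from cell import finish_job; print(finish_job())"
```

```text
the job is handed in; nothing more can be done
None
```

The job is handed in: both arched clocks stand in the tray, all three square-top clocks stand in their bays, the hood is back on its inner stop, and the plunger was pressed fully down and has come back up.

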